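# Stack a flow cell in the free assembly nest

## Task

One of the two orange-cornered assembly nests already holds a finished flow cell; build a second cell squarely in the empty nest: first the cream body block lying flat on a broad face, then the blue spacer frame on it, then the aluminium cover with its black grip bar up, each fully home and let go before the next. The body block stands on end: lay it down under control rather than letting it topple or fall over. Leave the finished cell, bottle, beaker and screwdriver where they are.

Things in the scene. Friction and masses are not known exactly. Their poses are not given: they have to be found in the camera images.
- board: Fixed low aluminium board, 170 x 270 x 6 mm, origin under its centre; carries two identical nests side by side along its y, centres 130 mm apart. Each nest has a grey 130 x 90 mm base and four orange L-shaped corner walls around a pocket. One nest holds the finished cell, the other is empty; which one changes from run to run.
- nest_1_floor (a point): Centre of one nest's pocket floor, 16 mm above the bench; x along the pocket's 106 mm, y along its 66 mm, z up. The 8 mm thick corner walls are straight to 54 mm above this floor, then flare outward as a lead-in up to 69 mm. Between the corners the sides are open for fingers: 66 mm wide on the long sides, 38 mm on the short ones.
- nest_2_floor (a point): The same point of the other, identical nest.
- body_block: Cream plastic block, 100 x 60 x 36 mm, about 0.25 kg, starts standing on a 60 x 36 mm end on the bench. Origin at the centre of that end; own z along the 100 mm length (up at the start), y along the 60 mm width, x along the 36 mm thickness. Its two broad faces are alike (grey rectangle; a black port disc on each end) and either may be up.
- block_center (a point): Centre of the body block. Fully home in a nest it is 18 mm above the pocket floor.
- spacer: Blue plastic frame, 100 x 60 x 12 mm with a 70 x 30 mm window, lying flat on the bench. Origin at the middle of the window, at mid-thickness (6 mm above the bench at the start), x along the 100 mm, z up. On the block in a nest its origin is 42 mm above the pocket floor; either face may be up.
- cover: Aluminium plate 100 x 60 x 10 mm with a black grip bar on top (60 mm along x, 20 mm wide along y, 24 mm high, so 34 mm overall), lying flat on the bench, bar up. Origin at the centre of the plate's underside, x along the 100 mm. On the spacer in a nest its underside is 48 mm above the pocket floor.
- finished_cell: A finished cell (same three parts, one rigid piece, 58 mm high, 82 mm with its grip bar), lying in one of the two nests. Origin at the centre of its underside, on the pocket floor, x along its 100 mm. Leave it.
- bottle: Reagent bottle with red cap, 66 mm diameter, 150 mm high, origin under its centre. Leave it.
- beaker: White open beaker, 70 mm diameter, 90 mm high, origin under its centre. Leave it.
- screwdriver: Red screwdriver about 200 mm long lying along its own x. Leave it.
There are look-alikes about, which are no part of the job. Of the things that look like the spacer, take the one that is farthest to the robot's left at the start.

How it is judged (in metres and radians):
On the way, in this order (a step that is already met when the one before it is completed fails the run):
1. the body block lies flat, square and fully home in the empty nest, let go, with nothing on it yet (((horizontal distance between block_center and nest_1_floor below 0.006 m and z of block_center in the frame of nest_1_floor between 0.0145 and 0.0215 m and angle between the z axis of body_block and the x axis of nest_1_floor, either way round below 0.08 rad and angle between the x axis of body_block and the z axis of nest_1_floor, either way round below 0.06 rad) or (horizontal distance between block_center and nest_2_floor below 0.006 m and z of block_center in the frame of nest_2_floor between 0.0145 and 0.0215 m and angle between the z axis of body_block and the x axis of nest_2_floor, either way round below 0.08 rad and angle between the x axis of body_block and the z axis of nest_2_floor, either way round below 0.06 rad)) and contact force between the fingers and body_block below 0.05 N and contact force between body_block and spacer below 0.01 N and contact force between body_block and cover below 0.01 N), for 0.2 s.
2. the spacer lies square and fully home on the block in that nest, let go, cover not on it yet (((horizontal distance between each of block_center, spacer and nest_1_floor below 0.006 m and z of block_center in the frame of nest_1_floor between 0.0145 and 0.0215 m and angle between the z axis of body_block and the x axis of nest_1_floor, either way round below 0.08 rad and angle between the x axis of body_block and the z axis of nest_1_floor, either way round below 0.06 rad and z of spacer in the frame of nest_1_floor between 0.0385 and 0.0455 m and angle between the z axis of spacer and the z axis of nest_1_floor, either way round below 0.06 rad and angle between the x axis of spacer and the x axis of nest_1_floor, either way round below 0.08 rad) or (horizontal distance between each of block_center, spacer and nest_2_floor below 0.006 m and z of block_center in the frame of nest_2_floor between 0.0145 and 0.0215 m and angle between the z axis of body_block and the x axis of nest_2_floor, either way round below 0.08 rad and angle between the x axis of body_block and the z axis of nest_2_floor, either way round below 0.06 rad and z of spacer in the frame of nest_2_floor between 0.0385 and 0.0455 m and angle between the z axis of spacer and the z axis of nest_2_floor, either way round below 0.06 rad and angle between the x axis of spacer and the x axis of nest_2_floor, either way round below 0.08 rad)) and contact force between the fingers and spacer below 0.05 N and contact force between spacer and cover below 0.01 N), for 0.2 s.
At the end, for the whole second after the job is handed in: Block, spacer and cover stacked in that order in the empty nest, each within 6 mm of the pocket centre, flat within 0.06 and square within 0.08 rad, within 3.5 mm of its seated height (block centre 18, spacer middle 42, cover underside 48 mm above the floor), grip bar up, released, at rest (((horizontal distance between each of block_center, spacer, cover and nest_1_floor below 0.006 m and z of block_center in the frame of nest_1_floor between 0.0145 and 0.0215 m and angle between the z axis of body_block and the x axis of nest_1_floor, either way round below 0.08 rad and angle between the x axis of body_block and the z axis of nest_1_floor, either way round below 0.06 rad and z of spacer in the frame of nest_1_floor between 0.0385 and 0.0455 m and angle between the z axis of spacer and the z axis of nest_1_floor, either way round below 0.06 rad and angle between the x axis of each of spacer, cover and the x axis of nest_1_floor, either way round below 0.08 rad and z of cover in the frame of nest_1_floor between 0.0445 and 0.0515 m and angle between cover's own z axis and vertical below 0.06 rad) or (horizontal distance between each of block_center, spacer, cover and nest_2_floor below 0.006 m and z of block_center in the frame of nest_2_floor between 0.0145 and 0.0215 m and angle between the z axis of body_block and the x axis of nest_2_floor, either way round below 0.08 rad and angle between the x axis of body_block and the z axis of nest_2_floor, either way round below 0.06 rad and z of spacer in the frame of nest_2_floor between 0.0385 and 0.0455 m and angle between the z axis of spacer and the z axis of nest_2_floor, either way round below 0.06 rad and angle between the x axis of each of spacer, cover and the x axis of nest_2_floor, either way round below 0.08 rad and z of cover in the frame of nest_2_floor between 0.0445 and 0.0515 m and angle between cover's own z axis and vertical below 0.06 rad)) and linear speed of each of body_block, spacer, cover below 0.03 m/s); the robot touches nothing.
It fails at once if the body block topples or falls over (turns faster than 8 rad/s) (angular speed of body_block above 8 rad/s).
It fails at once if the finished cell is disturbed (more than 12 mm) (distance of finished_cell from where it was at the start of the episode above 0.012 m).
It fails at once if the bottle, beaker or screwdriver is moved more than 30 mm (distance of any of bottle, beaker, screwdriver from where it was at the start of the episode above 0.03 m).
It also fails if it takes over 72 s, if anything falls off the work surface, if the arm or the gripper's body presses on something with over 40 N, if the wrist force passes 120 N, or if a joint passes its speed limit or range.

## Robot

A 6-joint arm with a two-finger parallel gripper is mounted at the origin on the work surface. World frame = base frame: x ahead of the robot, y to its left, z up, the work surface at z = 0. Lengths are in mm, angles in degrees, forces in N, time in s.
With the tool pointing down it reaches from about 350 to 850 mm from the base axis. Payload 8.1 kg.
Tool frame: the origin (TCP) lies between the finger pads; the fingertips stand 22 mm ahead of it and the grasp point (between the pads) lies 3 mm ahead of it; z points along the fingers, y is the direction in which the jaws open and shut (so a half turn about z gives the same grasp; the last joint's range is limited). The gripper opens to 85 mm and grips with 20 to 120 N. Pads are 22 mm wide; open, the fingers measure 114 mm over their backs; the gripper's body (76 mm by 85 mm) begins 54 mm behind the grasp point. The pads swing forward as they close: fully open they stand 13 mm farther back than shut.
Start: joints at [62.487, 7.471, 85.268, -0, 87.261, -4.893], TCP at [230.754, 553.858, 253.292] pointing down, gripper open.
Joint ranges: [-169.43, 169.43], [-51.17, 129.36], [1.28, 143.12], [-76.62, 256.62], [0, 156.53], [-152.29, 152.29]. Speed limits (degrees/s): [136.94, 136.94, 159.86, 180, 180, 180].

## Interface

Orientations are given as [roll, pitch, yaw] about the fixed x, y, z axes, in that order (R = Rz(yaw) Ry(pitch) Rx(roll)).
In Python, from bench import r gives the robot as it stands.
- The arm moves only by the tool drive_tool, never from a script. Its argument "moves" is a list of rows, each a list of 2 entries, a list of its own where there are three numbers: the shift along the world's x, y, z in mm, then the turn about the world's z in degrees. A call has exactly 8 rows; each row is the pose to reach, as a shift and turn from the pose commanded when the call began; what a row does not reach only later rows make up. A row lasts 1/12 s, in which the tool goes at most 41.7 mm and 7.16 degrees, less where a joint would pass 70% of its speed; a pose out of reach is approached as far as the arm can. A call with a gripper value outside its range is refused whole. "fingers" is the finger opening in mm, from 0 to 85.4, set as the call begins (left out, the last holds). The fingers move at their own pace and stop on an object; "squeeze" is the grip in N (left out, the last holds). Time passes only in rows, so rows that repeat a pose let the fingers close, or fill a call up. It gives the time, the measured TCP pose, the force and the opening at its end, in the units of the state.
- r.sense(): the state, without advancing time (a new reading comes with each control period).
- r.snapshot(name): name is "scene" or "top" or "wrist"; returns a dict with "pixels" (480x640x3 uint8, red, green, blue), "camera_matrix" (3x3 intrinsics, pixels), "k1" (the pictures are not rectified: a ray, as slopes to the right and down, at radius r is drawn at 1 + k1 r^2 times it, then the intrinsics apply), "xyz" and "orientation" of the camera in the world. Camera axes: x right, y down, z forward; pixel columns grow to the right and rows downward; lengths in mm; the calibration is good to about 2 mm. A picture is of the moment at which its call begins. There is no depth.
- r.hand_in(): hands the job in, once; it reports no verdict.
The state is a dict: "time": time; "joint_pos": joint angles; "qd": joint speeds; "joint_efforts": joint torques, N m; "tool_pos": TCP position; "tcp_rot": TCP orientation; "ft_force": force on the tool from outside, world axes, zero at the start; "wrist_torque": the same for the moment, N m; "finger_gap": finger opening in mm.
Only numpy, scipy, OpenCV 4.12 (cv2) and the standard library are available. Lean on these libraries where they do the work, as an engineer would, in place of code of your own. Each camera call takes 0.05 s, during which the arm holds its last target.

## Working session

There is one attempt and no reset: what is moved stays moved. The work goes in short steps, Python scripts to look and compute and a tool call to move; the robot and the scene stay as the last step left them, time stands still between calls to the robot, and variables do not carry over. Pictures are saved under pics/ and viewed, and the job is handed in when it is done.

Besides the shell and the picture viewer there is one more tool, called after ">>>" by a JSON object that holds its "name" and its "arguments", one argument or row to a line. drive_tool: Moves the arm, as the interface text tells. Its arguments: {"type":"object","properties":{"moves":{"type":"array","items":{"type":"array"}},"fingers":{"type":"number"},"squeeze":{"type":"number"}},"required":["moves"]}

```bash
ls; mkdir -p pics; cat > h.py <<'E'
import numpy as np, cv2
from scipy.spatial.transform import Rotation as R
from bench import r
def snap(n,f):
    s=r.snapshot(n); cv2.imwrite('pics/'+f,s['pixels'][:,:,::-1]); 
    np.savez('pics/'+f+'.npz',**{k:np.array(v) for k,v in s.items()})
    return s
def load(f): return dict(np.load('pics/'+f+'.npz'))
def rot(s): 
    o=np.array(s['orientation'],float)
    return o if o.shape==(3,3) else R.from_euler('xyz',o,degrees=True).as_matrix()
def px2pt(s,uv,z):
    K=np.array(s['camera_matrix']);k1=float(s['k1'])
    uv=np.atleast_2d(np.array(uv,float))
    p=cv2.undistortPoints(uv[:,None],K,np.array([k1,0,0,0.])).reshape(-1,2)
    d=np.c_[p,np.ones(len(p))]@rot(s).T
    c=np.array(s['xyz'],float)
    return c+d*((z-c[2])/d[:,2])[:,None]
def pt2px(s,P):
    P=np.atleast_2d(np.array(P,float));M=rot(s).T
    rv=cv2.Rodrigues(M)[0];t=-M@np.array(s['xyz'],float)
    return cv2.projectPoints(P[:,None],rv,t,np.array(s['camera_matrix']),np.array([float(s['k1']),0,0,0]))[0].reshape(-1,2)
E
python3 - <<'E'
from h import *
for n in('scene','top','wrist'):
    s=snap(n,n+'0.png'); print(n,s['xyz'],s['orientation'],s['k1'],np.array(s['camera_matrix'])[0])
print(r.sense())
E
```

```text
pics
scene [1080.95980682 -129.92474407 1025.64577348] [-148.72019533    0.5636788    78.0880333 ] -0.0050635158708283055 [472.43562823   0.         320.55422714]
top [ 436.03775731  -51.94983452 1605.24474968] [-176.88505084    0.30794138  -91.35459785] -0.033805516190903204 [538.1681473   0.        314.4060266]
wrist [158.6902777  582.66276013 373.64576192] [1.62451148e+02 8.29492340e-02 6.74345099e+01] -0.08601353971749234 [407.81345858   0.         312.83136466]
{'time': 0.15, 'joint_pos': array([ 6.24854503e+01,  7.50575344e+00,  8.53135952e+01, -1.32436750e-03,
        8.72617924e+01, -4.89315178e+00]), 'qd': array([-0.0342526 , -0.16057167, -0.19420022,  0.04669302,  0.05687729,
       -0.05960309]), 'joint_efforts': array([ 2.68215963e-04, -5.70066869e+01, -5.01155055e+01, -3.42074827e-04,
        9.83691862e-03, -2.65936222e-05]), 'tool_pos': array([230.59451882, 553.50509189, 252.49224487]), 'tcp_rot': array([-1.79919042e+02, -5.60320188e-03,  1.57378662e+02]), 'ft_force': array([-0.02788456, -1.01868079,  0.3504915 ]), 'wrist_torque': array([ 0.02658062, -0.03261786,  0.03916731]), 'finger_gap': 85.24646131159811}
```

View pics/scene0.png

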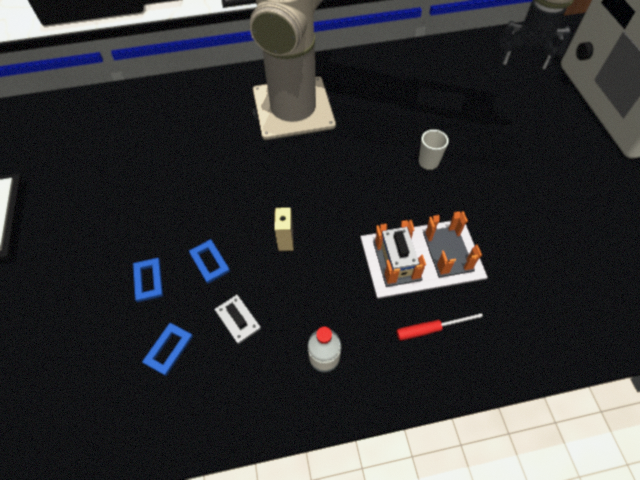

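View pics/top0.png

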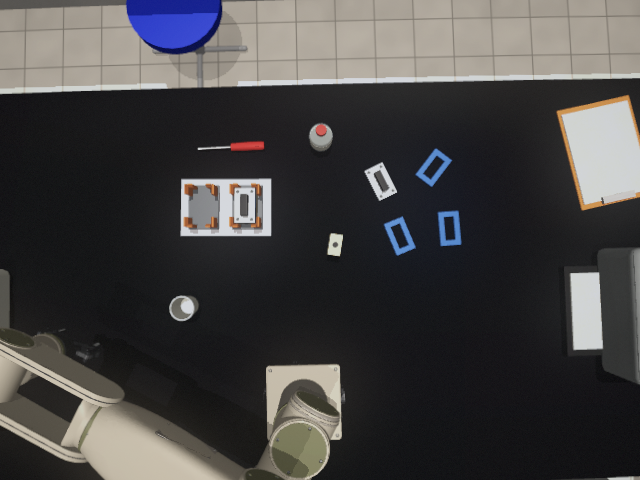

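View pics/wrist0.png

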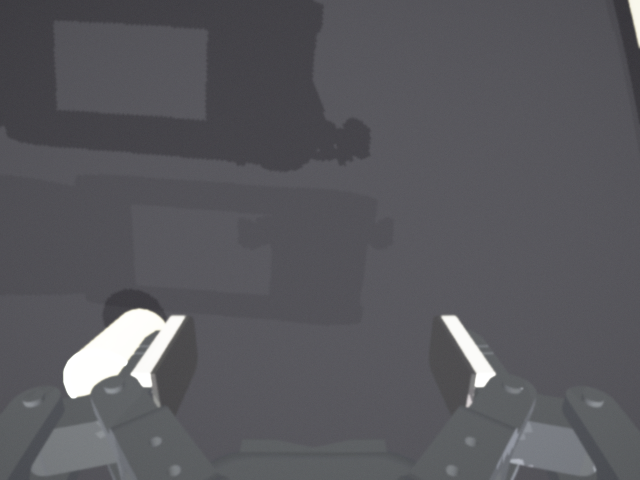

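Top view: there are three blue frames, at (400,236), (449,228) and (434,167). Robot's left is image-left, so I take (400,236), which is (209,260) in the scene view. The cover is the loose one at (380,181), because the one at (246,205) is on the finished cell. The block is at (335,244) and the empty nest at (202,207). Next I check crops and measure.

```bash
python3 - <<'E'
from h import *
s=load('top0.png');im=s['pixels'];hsv=cv2.cvtColor(im,cv2.COLOR_RGB2HSV)
def blobs(m,z,mn=40):
    n,l,st,c=cv2.connectedComponentsWithStats(m.astype(np.uint8))
    for i in range(1,n):
        if st[i,4]<mn: continue
        cn=max(cv2.findContours((l==i).astype(np.uint8),cv2.RETR_EXTERNAL,cv2.CHAIN_APPROX_NONE)[0],key=len)
        P=px2pt(s,cn.reshape(-1,2),z)[:,:2].astype(np.float32)
        (cx,cy),(w,h),a=cv2.minAreaRect(P); print(np.round(c[i]),st[i,4],'xy',round(cx,1),round(cy,1),'wh',round(w),round(h),'a',round(a,1))
H,S,V=[hsv[...,i].astype(int) for i in range(3)]
roi=np.zeros(H.shape,bool);roi[120:340,150:480]=1
print('blue');blobs(roi&(H>100)&(H<125)&(S>100)&(V>80),12)
print('orange');blobs(roi&(H>3)&(H<20)&(S>150)&(V>80),85,15)
print('white');blobs(roi&(S<70)&(V>120),10,60)
print('cream');blobs(roi&(H>18)&(H<40)&(S>25)&(V>140),100,40)
cv2.imwrite('pics/c1.png',cv2.resize(im[130:270,170:470,::-1],None,fx=2.6,fy=2.6,interpolation=cv2.INTER_CUBIC))
E
```

```text
blue
[433. 167.] 538 xy 682.5 -403.9 wh 63 104 a 50.8
[449. 228.] 554 xy 499.7 -444.4 wh 103 64 a 2.8
[399. 236.] 544 xy 480.5 -295.4 wh 104 63 a 21.1
orange
[189. 188.] 80 xy 625.7 308.8 wh 31 29 a 62.1
[211. 187.] 40 xy 628.5 244.2 wh 31 18 a 35.9
[233. 188.] 47 xy 623.4 180.5 wh 23 26 a 89.2
[257. 188.] 44 xy 624.1 115.3 wh 33 17 a 34.3
[211. 223.] 32 xy 527.3 246.1 wh 18 28 a 53.5
[232. 223.] 41 xy 529.3 183.4 wh 20 26 a 89.1
[256. 223.] 49 xy 527.9 122.3 wh 23 26 a 88.6
[188. 222.] 49 xy 531.0 311.4 wh 20 23 a 89.4
white
[320. 137.] 308 xy 786.0 -69.9 wh 68 68 a 43.9
[380. 181.] 532 xy 644.4 -245.1 wh 100 60 a 25.2
[225. 207.] 3938 xy 578.2 219.3 wh 268 168 a 88.6
[335. 244.] 264 xy 459.6 -104.5 wh 38 64 a 79.8
[183. 307.] 314 xy 281.6 353.3 wh 74 71 a 88.9
cream
```

View pics/c1.png

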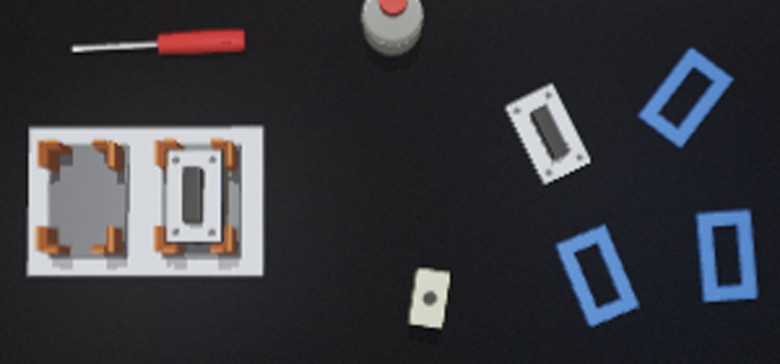

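>>> {"name": "drive_tool", "arguments": {
  "moves": [
    [[13,-37.5,0],-6],
    [[26,-75,0],-12],
    [[39,-112.5,0],-18],
    [[52,-150,0],-24],
    [[65,-187.5,0],-30],
    [[78,-225,0],-36],
    [[91,-262.5,0],-42],
    [[104,-300,0],-48]
  ],
  "squeeze": 20,
  "fingers": 85
}}

```text
time: 0.82
tool_pos: [334.7, 252.1, 253.1]
tcp_rot: [180.0, 0.0, 109.1]
ft_force: [0.9, 0.1, -0.2]
finger_gap: 85.0
```

>>> {"name": "drive_tool", "arguments": {
  "moves": [
    [[13,-37.5,0],-5],
    [[26,-75,0],-10],
    [[39,-112.5,0],-15],
    [[52,-150,0],-20],
    [[65,-187.5,0],-24],
    [[78,-225,0],-27],
    [[91,-262.5,0],-29],
    [[104,-300,0],-29.6]
  ]
}}

```text
time: 1.48
tool_pos: [438.8, -48.2, 253.3]
tcp_rot: [180.0, -0.0, 79.6]
ft_force: [1.4, 0.8, 1.1]
finger_gap: 85.6
```

```bash
python3 - <<'E'
from h import *
s=snap('wrist','w1.png');q=r.sense();print(q['time'],q['tool_pos'],q['tcp_rot'],q['ft_force'],s['xyz'],s['orientation'])
E
```

```text
1.5333 [440.23729667 -54.23899281 253.13063538] [179.89594696   0.22474675  79.46169795] [-3.13057893 -4.50277709  0.04409846] [451.72676742  26.91474573 374.57833467] [ 1.62495039e+02 -6.53000451e-02 -1.03102759e+01]
```

View pics/w1.png

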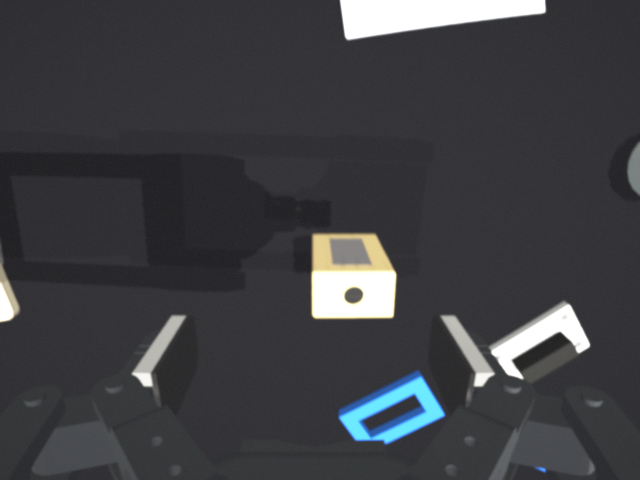

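Wrist view: the block's top end is at (312-394, 273-318) with the port disc at (353,296), and the face toward +y is visible above it. The target spacer is at (391,408) and the cover at (545,340).

```bash
python3 - <<'E'
from h import *
s=load('w1.png');im=s['pixels']
print(im[300,330],im[250,320],im[310,380],im[265,320])
g=cv2.cvtColor(im,cv2.COLOR_RGB2HSV)
m=((g[...,2]>90)&(g[...,1]>40)&(g[...,0]>12)&(g[...,0]<40)).astype(np.uint8);m[:200]=0;m[:,:280]=0;m[340:]=0;m[:,420:]=0
# brightness profile columns
for u in (320,340,380): print(u,[int(im[v,u].sum()) for v in range(228,324,4)])
cn=max(cv2.findContours(m,cv2.RETR_EXTERNAL,cv2.CHAIN_APPROX_NONE)[0],key=len)
ap=cv2.approxPolyDP(cn,4,True).reshape(-1,2);print(ap)
cv2.imwrite('pics/w1c.png',cv2.resize(im[220:330,290:410,::-1],None,fx=6,fy=5,interpolation=cv2.INTER_CUBIC))
E
```

```text
[255 255 255] [230 210 146] [255 255 255] [230 210 146]
320 [147, 210, 571, 585, 583, 586, 582, 585, 584, 584, 590, 745, 765, 765, 765, 765, 765, 765, 765, 765, 765, 765, 745, 177]
340 [152, 215, 552, 418, 404, 404, 400, 397, 397, 472, 581, 747, 765, 765, 765, 765, 765, 765, 765, 765, 765, 765, 744, 177]
380 [144, 150, 150, 190, 422, 576, 587, 585, 586, 586, 591, 751, 765, 765, 765, 765, 765, 765, 765, 765, 765, 765, 731, 171]
[[313 233]
 [312 317]
 [392 318]
 [396 272]
 [376 234]]
```

View pics/w1c.png

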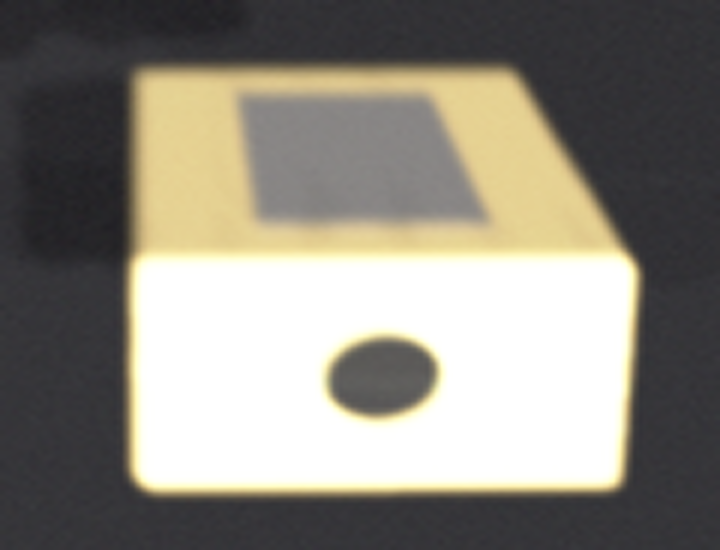

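```bash
python3 - <<'E'
from h import *
s=load('w1.png')
P=px2pt(s,[(312.3,270.8),(396.3,270.8),(394,318.3),(311.8,318.3)],100)
print(P.round(1),P.mean(0).round(1)); 
for a,b in((0,1),(3,2),(3,0),(2,1)):
    d=P[b]-P[a];print(np.hypot(*d[:2]).round(1),np.degrees(np.arctan2(d[1],d[0])).round(1))
B=px2pt(s,[(313,233.5),(376,233.5)],0);print(B.round(1))
print(px2pt(s,(353.5,295.5),100))
# nest from top: orange
t=load('top0.png')
print(px2pt(t,(335,244),100))
E
```

```text
[[ 432.4  -78.9  100. ]
 [ 492.3  -89.9  100. ]
 [ 486.2 -127.9  100. ]
 [ 425.2 -116.6  100. ]] [ 459.  -103.3  100. ]
60.9 -10.4
62.1 -10.5
38.3 79.1
38.5 80.9
[[432.9 -80.    0. ]
 [492.3 -90.8   0. ]]
[[ 458.7883196  -103.63793505  100.        ]]
[[ 458.62397519 -101.96839667  100.        ]]
```

>>> {"name": "drive_tool", "arguments": {
  "moves": [
    [[10,-27,-15],0],
    [[20.7,-53.9,-30],-0.2],
    [[20.7,-53.9,-55],-0.2],
    [[20.7,-53.9,-80],-0.2],
    [[20.7,-53.9,-100],-0.2],
    [[20.7,-53.9,-118],-0.2],
    [[20.7,-53.9,-118],-0.2],
    [[20.7,-53.9,-118],-0.2]
  ],
  "fingers": 72
}}

```text
time: 2.2
tool_pos: [458.4, -99.7, 134.4]
tcp_rot: [-179.8, -0.0, 79.6]
ft_force: [1.2, 0.2, 1.1]
finger_gap: 72.3
```

```bash
python3 - <<'E'
from h import *
s=snap('wrist','w2.png');q=r.sense();print(q['time'],q['tool_pos'],q['tcp_rot'],q['ft_force'],q['finger_gap'],s['xyz'],s['orientation'])
P=px2pt(s,[(0,0)],100)
E
```

```text
2.25 [ 459.50286335 -100.00212747  135.81456706] [-1.79988295e+02 -2.36845805e-04  7.95835677e+01] [-0.01794954 -0.48108131  0.28405793] 72.13959328893372 [471.81344375 -24.64579069 255.71415813] [ 1.62513378e+02  1.22817361e-01 -1.03635899e+01]
```

View pics/w2.png

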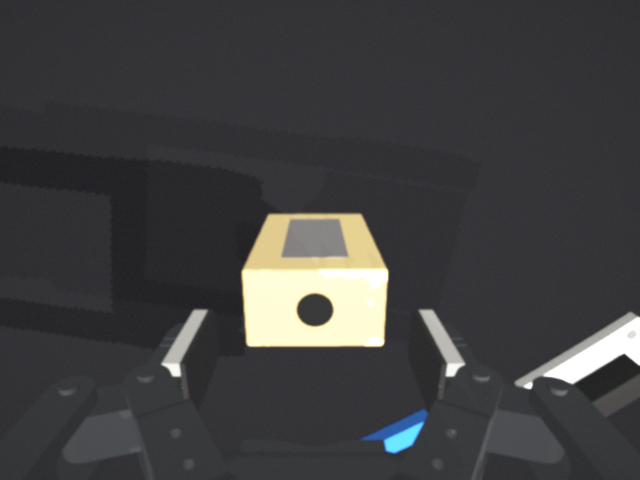

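>>> {"name": "drive_tool", "arguments": {
  "moves": [
    [[0,0,-20],0],
    [[0,0,-38],0],
    [[0,0,-38],0],
    [[0,0,-38],0],
    [[0,0,-38],0],
    [[0,0,-38],0],
    [[0,0,-38],0],
    [[0,0,-38],0]
  ]
}}

```text
time: 2.92
tool_pos: [460.1, -100.3, 98.4]
tcp_rot: [179.9, 0.0, 79.6]
ft_force: [0.2, 0.3, 1.1]
finger_gap: 72.1
```

>>> {"name": "drive_tool", "arguments": {
  "moves": [
    [[0,0,0],0],
    [[0,0,0],0],
    [[0,0,0],0],
    [[0,0,0],0],
    [[0,0,0],0],
    [[0,0,0],0],
    [[0,0,0],0],
    [[0,0,0],0]
  ],
  "fingers": 50,
  "squeeze": 20
}}

```text
time: 3.58
tool_pos: [459.7, -100.2, 98.0]
tcp_rot: [180.0, 0.0, 79.6]
ft_force: [-2.5, 1.2, 6.1]
finger_gap: 59.4
```

```bash
python3 - <<'E'
from h import *
s=snap('wrist','w3.png');q=r.sense();print(q['time'],q['tool_pos'],q['tcp_rot'],q['ft_force'],q['finger_gap'],s['xyz'],s['orientation'])
E
```

```text
3.6333 [ 459.71744861 -100.17540795   97.94808999] [1.79968688e+02 9.27532355e-03 7.95830136e+01] [-2.91044192  0.60420508  5.12333262] 59.097334618539044 [472.68357152 -24.99112241 219.2377666 ] [ 1.62481465e+02 -7.53690215e-02 -1.03628248e+01]
```

View pics/w3.png

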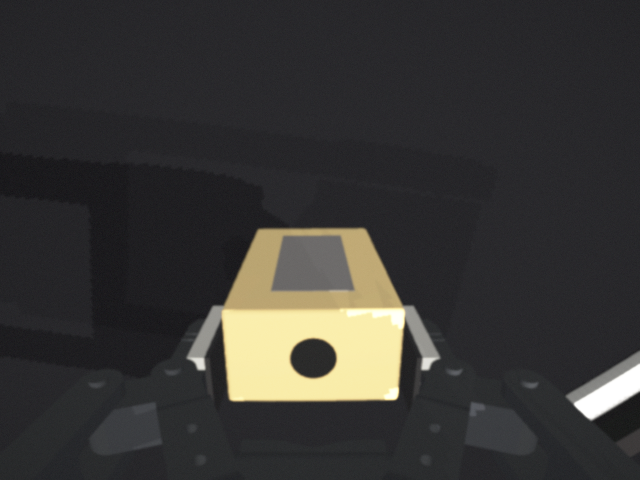

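```bash
python3 - <<'E'
from h import *
s=load('w3.png');im=s['pixels'].astype(float)
im=(255*(im/255)**0.5).astype(np.uint8)
cv2.imwrite('pics/w3c.png',cv2.resize(im[270:420,150:300,::-1],None,fx=4,fy=4,interpolation=cv2.INTER_CUBIC))
M=rot(s);tcp=np.array([459.72,-100.18,97.95]);y=np.radians(79.58)
tx=np.array([np.cos(y),np.sin(y),0]);ty=np.array([np.sin(y),-np.cos(y),0]);print(tx,ty)
for a in (0,10,22,-10,-20): print('ahead',a,[pt2px(s,tcp+tx*11+ty*(k*30)+np.array([0,0,-a])).round(0)[0] for k in(-1,1)])
c=np.array([459,-103.3,0])
for k in(-1,1):
  for l in (-1,1): print(pt2px(s,c+ty*30*k+tx*18*l+[0,0,100]).round(0), pt2px(s,c+ty*30*k+tx*18*l).round(0))
E
```

```text
[0.18086247 0.9835084  0.        ] [ 0.9835084  -0.18086247  0.        ]
ahead 0 [array([225., 320.]), array([404., 320.])]
ahead 10 [array([231., 307.]), array([398., 307.])]
ahead 22 [array([236., 293.]), array([392., 293.])]
ahead -10 [array([218., 335.]), array([411., 335.])]
ahead -20 [array([211., 353.]), array([419., 353.])]
[[230. 403.]] [[262. 289.]]
[[222. 313.]] [[260. 230.]]
[[398. 403.]] [[365. 289.]]
[[406. 313.]] [[367. 230.]]
```

View pics/w3c.png

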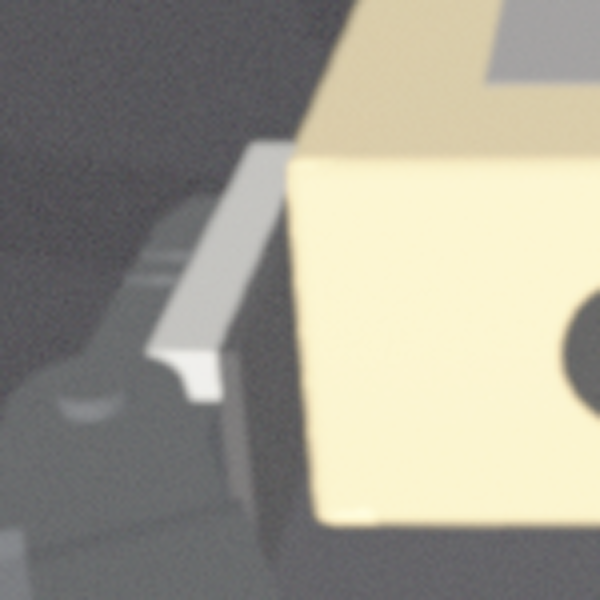

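>>> {"name": "drive_tool", "arguments": {
  "moves": [
    [[0.7,4,0.2],0],
    [[1.5,8.1,0.4],0],
    [[2.2,12.2,0.5],0],
    [[3,16.3,0.5],0],
    [[3.7,20.4,0.4],0],
    [[4.5,24.4,0.1],0],
    [[5.2,28.5,-0.4],0],
    [[6,32.5,-1],0]
  ]
}}

```text
time: 4.3
tool_pos: [465.5, -67.9, 96.8]
tcp_rot: [180.0, 0.1, 79.6]
ft_force: [-2.4, -3.0, 4.8]
finger_gap: 59.6
```

```bash
python3 - <<'E'
from h import *
s=snap('wrist','w4.png');q=r.sense();print(q['time'],q['tool_pos'],q['tcp_rot'],q['ft_force'],q['wrist_torque'],q['finger_gap'])
E
```

```text
4.35 [465.59552308 -67.3081768   96.64500401] [1.79990942e+02 3.19459719e-02 7.95806041e+01] [-2.28546579 -0.75103738  4.97598824] [-0.50858967  0.63453905 -0.01439902] 59.333823366278345
```

View pics/w4.png

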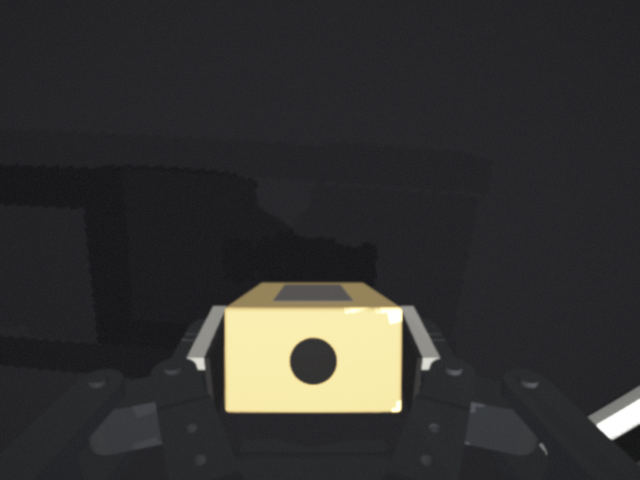

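The block is rotating in the grip as planned, with its lower edge moved from v=230 to v=283. I continue the arc.

>>> {"name": "drive_tool", "arguments": {
  "moves": [
    [[0.9,4.9,-1.1],0],
    [[1.8,9.9,-2.5],0],
    [[2.7,14.8,-4.2],0],
    [[3.6,19.5,-6.1],0],
    [[4.4,24.1,-8.3],0],
    [[5.3,28.6,-10.8],0],
    [[6.1,33,-13.5],0],
    [[6.9,37.3,-16.4],0]
  ]
}}

```text
time: 5.02
tool_pos: [472.7, -29.9, 80.4]
tcp_rot: [180.0, -0.0, 79.6]
ft_force: [-2.3, 1.7, 6.4]
finger_gap: 59.6
```

```bash
python3 - <<'E'
from h import *
s=snap('wrist','w5.png');q=r.sense();print(q['time'],q['tool_pos'],q['tcp_rot'],q['ft_force'],q['wrist_torque'],q['finger_gap'])
E
```

```text
5.0667 [472.6265924  -29.25725267  79.88057749] [ 1.79986332e+02 -4.81443711e-02  7.95874923e+01] [-0.57863933  2.24390137  6.47964273] [0.0588395  0.21630683 0.01204866] 59.408787891662165
```

View pics/w5.png

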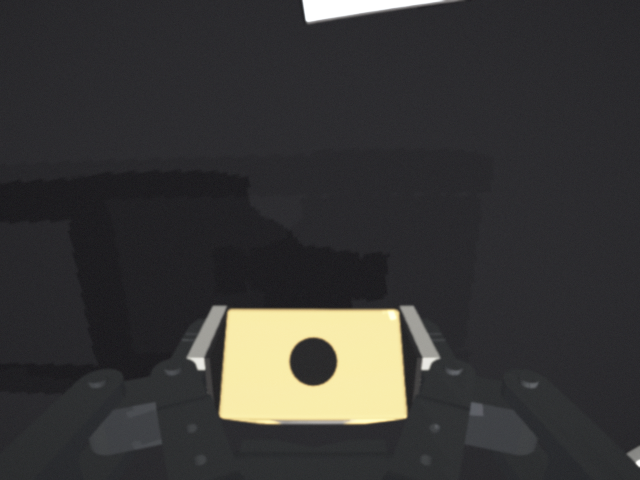

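Going well: the end face is tilted by about 40°. I continue.

>>> {"name": "drive_tool", "arguments": {
  "moves": [
    [[0.7,4,-3.1],0],
    [[1.4,7.9,-6.6],0],
    [[2.1,11.6,-10.2],0],
    [[2.8,15,-13.9],0],
    [[3.4,18.3,-17.9],0],
    [[3.9,21.4,-22],0],
    [[4.5,24.3,-26.4],0],
    [[4.9,26.9,-30.9],0]
  ]
}}

```text
time: 5.73
tool_pos: [478.1, -2.3, 49.8]
tcp_rot: [179.9, -0.1, 79.6]
ft_force: [-1.3, 6.8, 7.7]
finger_gap: 59.3
```

```bash
python3 - <<'E'
from h import *
s=snap('wrist','w6.png');q=r.sense();print(q['time'],q['tool_pos'],q['tcp_rot'],q['ft_force'],q['wrist_torque'],q['finger_gap'])
E
```

```text
5.7833 [477.91564509  -1.88253183  48.97775807] [ 1.79943113e+02 -1.17897076e-01  7.95918223e+01] [0.07877354 6.60021158 7.22231666] [ 0.44230147 -0.07472999  0.049697  ] 59.67701158908109
```

View pics/w6.png

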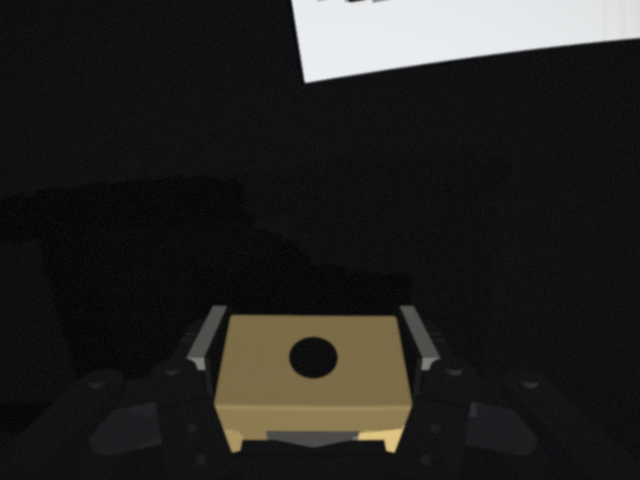

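>>> {"name": "drive_tool", "arguments": {
  "moves": [
    [[0.3,1.9,-3.6],0],
    [[0.7,3.6,-7.4],0],
    [[1,5.3,-11.3],0],
    [[1.2,6.7,-15.1],0],
    [[1.4,7.9,-19],0],
    [[1.6,9,-23],0],
    [[1.8,9.9,-27],0],
    [[1.9,10.6,-30.5],0]
  ]
}}

```text
time: 6.45
tool_pos: [480.0, 8.2, 19.0]
tcp_rot: [179.9, -0.1, 79.6]
ft_force: [1.0, 5.8, 5.1]
finger_gap: 59.5
```

```bash
python3 - <<'E'
from h import *
s=snap('wrist','w7.png');q=r.sense();print(q['time'],q['tool_pos'],q['tcp_rot'],q['ft_force'],q['wrist_torque'],q['finger_gap'])
im=(255*(s['pixels']/255.)**.5).astype(np.uint8);cv2.imwrite('pics/w7.png',im[:,:,::-1])
s=snap('scene','s7.png')
cv2.imwrite('pics/s7c.png',cv2.resize(s['pixels'][150:330,200:400,::-1],None,fx=4,fy=3.3,interpolation=cv2.INTER_CUBIC))
E
```

```text
6.5 [479.771369     8.19194064  18.36318217] [ 1.79938922e+02 -8.48476859e-02  7.95967198e+01] [2.46373169 4.31642605 4.99610755] [ 0.25795242 -0.28744873  0.17867107] 59.471145369306335
```

View pics/w7.png

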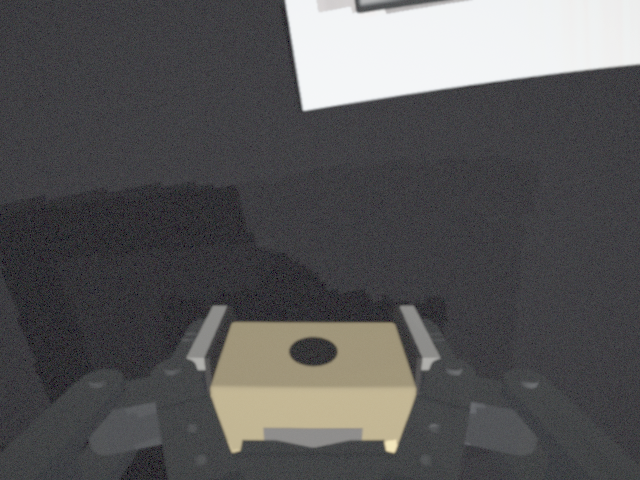

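View pics/s7c.png

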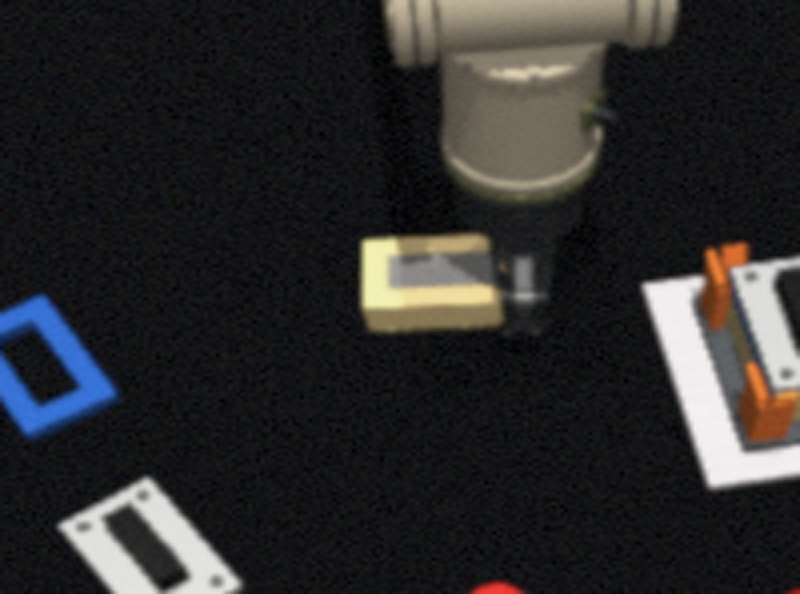

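>>> {"name": "drive_tool", "arguments": {
  "moves": [
    [[0,0.2,-1],0],
    [[0,0.3,-2],0],
    [[0,0.4,-3],0],
    [[0,0.4,-4],0],
    [[0,0.4,-5],0],
    [[0,0.4,-5],0],
    [[0,0.4,-5],0],
    [[0,0.4,-5],0]
  ]
}}

```text
time: 7.22
tool_pos: [480.0, 8.1, 16.9]
tcp_rot: [-180.0, -0.0, 79.6]
ft_force: [-18.9, 5.9, 43.7]
finger_gap: 59.7
```

```bash
python3 - <<'E'
from h import *
s=snap('wrist','w8.png');q=r.sense();print(q['time'],q['tool_pos'],q['tcp_rot'],q['ft_force'],q['wrist_torque'],q['finger_gap'],s['xyz'])
im=(255*(s['pixels']/255.)**.5).astype(np.uint8);cv2.imwrite('pics/w8c.png',cv2.resize(im[290:470,180:440,::-1],None,fx=3,fy=3,interpolation=cv2.INTER_CUBIC))
E
```

```text
7.2667 [479.96866524   8.10057974  16.89805696] [-1.79999029e+02 -4.36093520e-02  7.95752085e+01] [-18.52476804   6.04894272  42.83424747] [ 0.4650806   3.38192762 -0.27144415] 59.443028787527105 [492.99421806  83.15164352 138.2653872 ]
```

View pics/w8c.png

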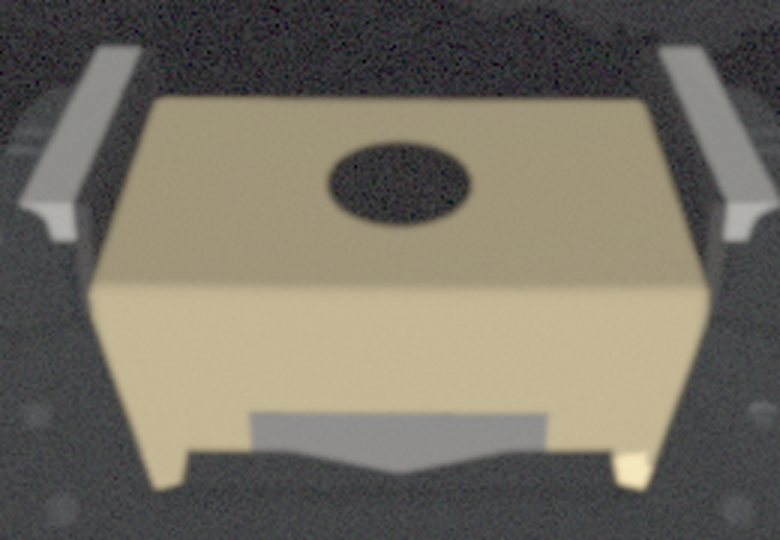

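>>> {"name": "drive_tool", "arguments": {
  "moves": [
    [[0,0,2],0],
    [[0,0,4],0],
    [[0,0,4],0],
    [[0,0,4],0],
    [[0,0,4],0],
    [[0,0,4],0],
    [[0,0,4],0],
    [[0,0,4],0]
  ]
}}

```text
time: 7.93
tool_pos: [479.0, 7.6, 17.3]
tcp_rot: [-180.0, 0.0, 79.6]
ft_force: [1.3, 0.2, 0.3]
finger_gap: 59.6
```

```bash
python3 - <<'E'
from h import *
q=r.sense();print(q['time'],q['tool_pos'],q['ft_force'],q['wrist_torque'],q['finger_gap'])
s=load('w8.png')
tx=np.array([.1809,.9835,0]);ty=np.array([.9835,-.1809,0])
# if flat: bottom edge of end at z=0 -> where, top edge at z=36 ->
a=px2pt(s,[(180+157/3,322.3),(180+640/3,322.3)],0);b=px2pt(s,[(180+90/3,386.7),(180+710/3,386.7)],36)
for P in(a,b): print(P.round(1),np.linalg.norm(P[1]-P[0]),(P@tx).round(1))
for z in (2,4,6):
  a=px2pt(s,[(180+157/3,322.3),(180+640/3,322.3)],z);print(z,np.linalg.norm(a[1]-a[0]),(a@tx).round(1))
E
```

```text
7.9333 [479.00812811   7.58365336  17.28815586] [1.26877887 0.15545406 0.30331307] [-0.10050375 -0.06597103 -0.04967536] 59.601144420704955
[[449.4  14.7   0. ]
 [509.8   3.6   0. ]] 61.388830780652995 [95.8 95.8]
[[448.6  12.4  36. ]
 [509.9   1.2  36. ]] 62.276198359786534 [93.4 93.4]
2 60.50084526201326 [96.8 96.9]
4 59.61285974337357 [97.9 98. ]
6 58.72487422473388 [99.  99.1]
```

>>> {"name": "drive_tool", "arguments": {
  "moves": [
    [[0,0,0],0],
    [[0,0,0],0],
    [[0,0,1],0],
    [[0,0,2],0],
    [[0,0,25],0],
    [[0,0,60],0],
    [[-4,-20,95],0],
    [[-9,-49,115],0]
  ],
  "fingers": 80
}}

```text
time: 8.6
tool_pos: [471.7, -40.6, 136.5]
tcp_rot: [179.8, -0.0, 79.8]
ft_force: [0.8, -1.1, -0.3]
finger_gap: 80.5
```

```bash
python3 - <<'E'
from h import *
s=snap('wrist','w9.png');q=r.sense();print(q['time'],q['tool_pos'],q['tcp_rot'],q['ft_force'],q['finger_gap'],s['xyz'])
s=snap('scene','s9.png')
E
```

```text
8.65 [472.99281048 -46.24567256 139.94967078] [1.79464156e+02 1.76106632e-01 7.96540138e+01] [ 3.47980914 -3.70564492  2.26567233] 80.25531992593125 [483.98729577  34.61229016 257.84533936]
```

View pics/w9.png

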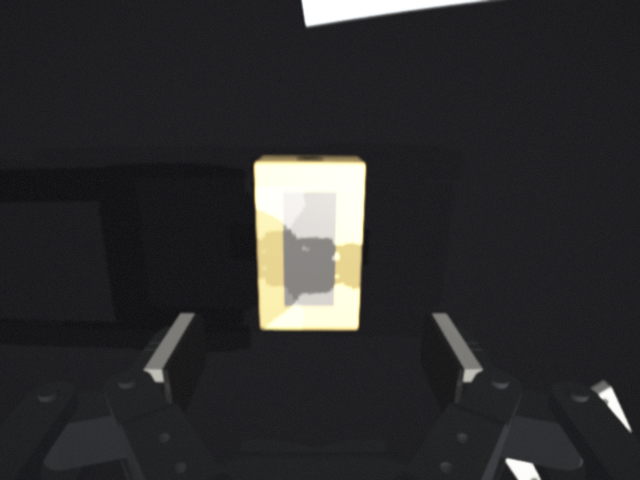

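The block lies flat, broad face up, at (255-365, 162-329).

```bash
python3 - <<'E'
from h import *
s=load('w9.png');im=s['pixels']
g=cv2.cvtColor(im,cv2.COLOR_RGB2GRAY)
m=(g>90).astype(np.uint8);m[:140]=0;m[340:]=0;m[:,:235]=0;m[:,380:]=0
cn=max(cv2.findContours(m,cv2.RETR_EXTERNAL,cv2.CHAIN_APPROX_NONE)[0],key=len)
print(cv2.boundingRect(cn),cv2.approxPolyDP(cn,4,True).reshape(-1,2))
P=px2pt(s,[(254.5,162),(365,162),(360,330),(260,330)],36)
print(P.round(1),P.mean(0).round(1))
for a,b in((0,1),(3,2),(3,0),(2,1)):
    d=P[b]-P[a];print(np.hypot(*d[:2]).round(1),np.degrees(np.arctan2(d[1],d[0])).round(1))
q=r.sense();print(q['tool_pos'],q['tcp_rot'])
E
```

```text
(253, 156, 114, 175) [[263 156]
 [253 165]
 [260 328]
 [356 330]
 [365 163]
 [357 157]]
[[449.9  16.4  36. ]
 [508.5   5.8  36. ]
 [491.3 -94.7  36. ]
 [430.9 -83.6  36. ]] [470.2 -39.   36. ]
59.6 -10.2
61.5 -10.3
101.8 79.2
101.9 80.3
[472.96084125 -44.57550935 137.6109465 ] [1.79498295e+02 8.76719954e-02 7.94713169e+01]
```

>>> {"name": "drive_tool", "arguments": {
  "moves": [
    [[0,2.3,-20],0],
    [[0,2.3,-50],0],
    [[0,2.3,-80],0],
    [[0,2.3,-98],0],
    [[0,2.3,-106.5],0],
    [[0,2.3,-106.5],0],
    [[0,2.3,-106.5],0],
    [[0,2.3,-106.5],0]
  ]
}}

```text
time: 9.37
tool_pos: [471.3, -39.1, 27.3]
tcp_rot: [179.9, -0.0, 79.6]
ft_force: [0.4, 0.6, 0.8]
finger_gap: 79.9
```

>>> {"name": "drive_tool", "arguments": {
  "moves": [
    [[0,0,0],0],
    [[0,0,0],0],
    [[0,0,0],0],
    [[0,0,0],0],
    [[0,0,0],0],
    [[0,0,0],0],
    [[0,0,0],0],
    [[0,0,0],0]
  ],
  "fingers": 50,
  "squeeze": 35
}}

```text
time: 10.03
tool_pos: [471.4, -39.2, 27.6]
tcp_rot: [179.9, -0.0, 79.6]
ft_force: [-1.9, 0.3, 6.3]
finger_gap: 59.5
```

>>> {"name": "drive_tool", "arguments": {
  "moves": [
    [[0,0,20],0],
    [[0,0,50],0],
    [[0,0,80],0],
    [[0,0,110],0],
    [[0,0,130],-5],
    [[0,0,140],-10],
    [[0,0,140],-15],
    [[0,0,140],-20]
  ]
}}

```text
time: 10.7
tool_pos: [470.9, -39.2, 167.7]
tcp_rot: [179.8, -0.1, 59.3]
ft_force: [0.1, 0.0, -4.4]
finger_gap: 59.4
```

```bash
python3 - <<'E'
from h import *
s=snap('wrist','w10.png');q=r.sense();print(q['time'],q['tool_pos'],q['tcp_rot'],q['ft_force'],q['finger_gap'],s['xyz'])
# nest from scene: board corners in scene0 and top0
t=load('top0.png');g=cv2.cvtColor(t['pixels'],cv2.COLOR_RGB2HSV)
m=((g[...,1]<70)&(g[...,2]>120)).astype(np.uint8);m[:170]=0;m[250:]=0;m[:,:170]=0;m[:,285:]=0
cn=max(cv2.findContours(m,cv2.RETR_EXTERNAL,cv2.CHAIN_APPROX_NONE)[0],key=len)
P=px2pt(t,cn.reshape(-1,2),6)[:,:2].astype(np.float32);print(cv2.minAreaRect(P))
E
```

```text
10.75 [470.4206667  -39.07209337 166.92470525] [ 1.79914892e+02 -3.27131209e-02  5.89650034e+01] [-0.31256871  0.51151909 -2.80850419] 59.245343678646435 [508.90594546  26.52394996 289.04666677]
((578.5375366210938, 219.94732666015625), (268.9928283691406, 168.06719970703125), 88.6495132446289)
```

View pics/w10.png

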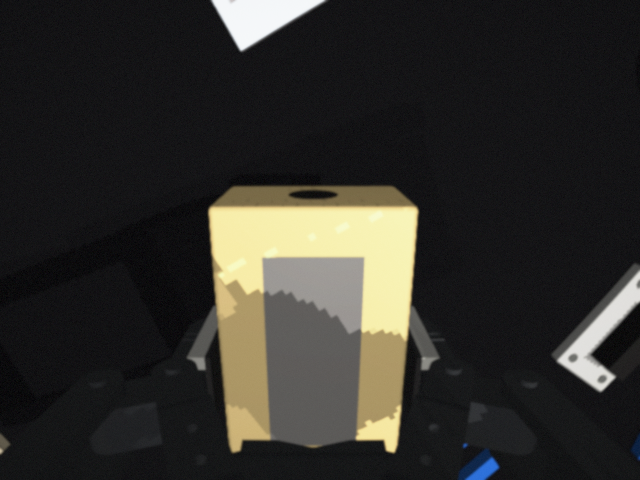

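>>> {"name": "drive_tool", "arguments": {
  "moves": [
    [[15,18,12],-7],
    [[30,37,24],-14],
    [[45,56,36],-21],
    [[60,75,48],-28],
    [[75,94,60],-35],
    [[90,113,72],-42],
    [[105,132,84],-49],
    [[120,149,94],-55]
  ]
}}

```text
time: 11.42
tool_pos: [590.6, 111.3, 260.7]
tcp_rot: [-180.0, -0.0, 4.4]
ft_force: [-0.1, -0.8, -2.0]
finger_gap: 59.3
```

>>> {"name": "drive_tool", "arguments": {
  "moves": [
    [[0,0,0],-4],
    [[0,0,0],-5.9],
    [[0,0,0],-5.9],
    [[0,0,0],-5.9],
    [[0,0,0],-5.9],
    [[0,0,0],-5.9],
    [[0,0,0],-5.9],
    [[0,0,0],-5.9]
  ]
}}

```text
time: 12.08
tool_pos: [590.1, 109.8, 260.0]
tcp_rot: [180.0, 0.0, -1.3]
ft_force: [0.7, 0.3, -3.7]
finger_gap: 59.3
```

```bash
python3 - <<'E'
from h import *
s=snap('wrist','w11.png');q=r.sense();print(q['time'],q['tool_pos'],q['tcp_rot'],q['ft_force'],q['finger_gap'],s['xyz'])
E
```

```text
12.1333 [590.08474041 109.81704902 260.03721998] [-1.79995916e+02 -1.50550040e-03 -1.30982108e+00] [-0.46427235 -0.26113962 -3.65565264] 59.54623094809943 [666.11969865 107.43661968 381.29124548]
```

View pics/w11.png

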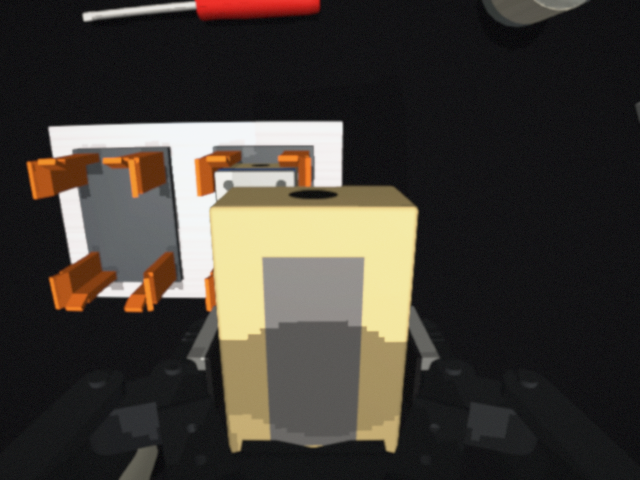

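The empty nest is at the left of the view: grey base about (75-183, 147-285), board corners at (50,127) and (342,122). The held block sits level.

```bash
python3 - <<'E'
from h import *
s=load('w11.png');im=s['pixels']
cv2.imwrite('pics/w11c.png',cv2.resize(im[110:325,20:230,::-1],None,fx=3.6,fy=2.75,interpolation=cv2.INTER_CUBIC))
w=(im.min(2)>150)
def sub(v0): return v0
# board top edge: per column first white row
T=[(u,np.argmax(w[100:160,u])+100) for u in list(range(60,190,5))+list(range(260,335,5))]
Rr=[(640-1-np.argmax(w[v,300:360][::-1])-(639-359),v) for v in range(128,180,4)]
L=[(np.argmax(w[v,30:120])+30,v) for v in list(range(130,150,3))+list(range(205,250,4))]
def line(P,z):
    Q=px2pt(s,P,z)[:,:2];vx,vy,x,y=cv2.fitLine(Q.astype(np.float32),cv2.DIST_HUBER,0,.01,.01).ravel();return np.degrees(np.arctan2(vy,vx)),x,y
for n,P in(('T',T),('R',Rr),('L',L)): print(n,line(P,6),P[:3])
E
```

```text
T (np.float32(88.717735), np.float32(663.1481), np.float32(212.73093)) [(60, np.int64(126)), (65, np.int64(126)), (70, np.int64(126))]
R (np.float32(-0.7791534), np.float32(633.0498), np.float32(82.52679)) [(np.int64(342), 128), (np.int64(342), 132), (np.int64(341), 136)]
L (np.float32(-1.1602529), np.float32(600.21295), np.float32(353.51483)) [(np.int64(49), 130), (np.int64(49), 133), (np.int64(50), 136)]
```

View pics/w11c.png

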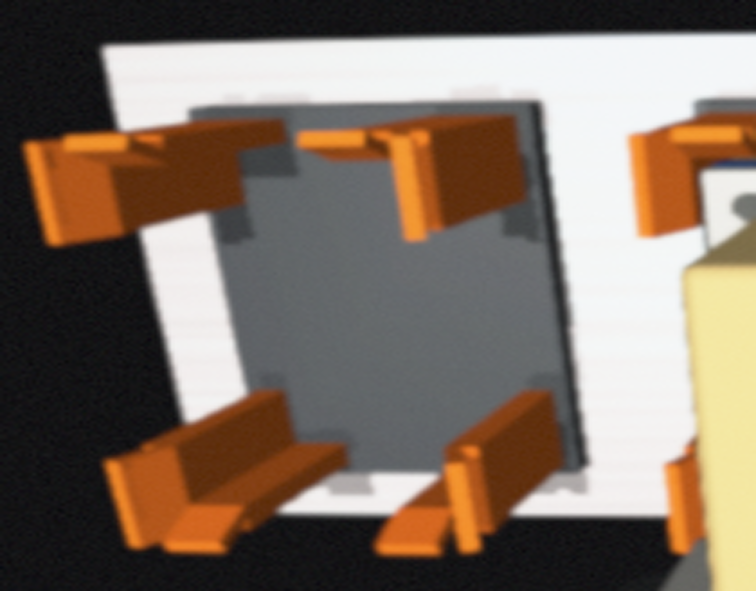

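```bash
python3 - <<'E'
from h import *
s=load('w11.png')
c=lambda x,y:(20+x/3.6,110+y/2.75)
P=px2pt(s,[c(190,106),c(533,101),c(571,468)],16);print(P.round(1),((P[0]+P[2])/2).round(1),np.linalg.norm(P[1]-P[0]),np.linalg.norm(P[2]-P[1]))
y=np.radians(-1.3);n=np.array([579.8,284.2,16]);X=np.array([np.cos(y),np.sin(y),0]);Y=np.array([-np.sin(y),np.cos(y),0])
o=s['pixels'].copy()
for zz in(16,70):
  for a,b in((53,33),(53,-33),(-53,-33),(-53,33)):
    p=pt2px(s,n+X*a+Y*b+[0,0,zz-16])[0];cv2.circle(o,tuple(int(round(v)) for v in p),2,(0,255,0) if zz==16 else (255,0,255),-1)
cv2.imwrite('pics/w11d.png',cv2.resize(o[110:325,20:230,::-1],None,fx=3.6,fy=2.75))
# held block centre in tool frame from top corners, z top = TCP z + 9
q=np.array([590.08,109.82,260.04])
B=px2pt(s,[(211,207.5),(416.5,207.5)],260.04+36-26);print(B.round(1),(B.mean(0)-q).round(1))
E
```

```text
[[645.7 325.5  16. ]
 [643.6 236.4  16. ]
 [516.  241.9  16. ]] [580.9 283.7  16. ] 89.14998106327764 127.67283694486515
[[642.2 136.5 270. ]
 [640.9  78.9 270. ]] [51.5 -2.1 10. ]
```

View pics/w11d.png

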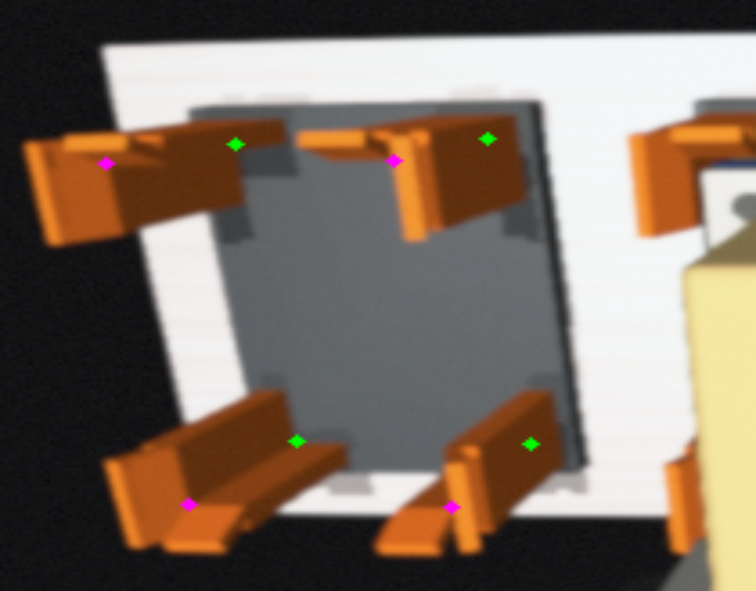

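>>> {"name": "drive_tool", "arguments": {
  "moves": [
    [[-2,35,0],0],
    [[-4,70,0],0],
    [[-6,105,0],0],
    [[-8,140,0],0],
    [[-10.5,165,-20],0],
    [[-10.5,174,-50],0],
    [[-10.5,174,-80],0],
    [[-10.5,174,-110],0]
  ]
}}

```text
time: 12.8
tool_pos: [579.5, 285.2, 149.1]
tcp_rot: [-180.0, -0.1, -1.2]
ft_force: [-0.1, -0.9, -3.4]
finger_gap: 59.6
```

>>> {"name": "drive_tool", "arguments": {
  "moves": [
    [[0,0,0],0],
    [[0,0,0],0],
    [[0,0,-20],0],
    [[0,0,-30],0],
    [[0,0,-40],0],
    [[0,0,-50],0],
    [[0,0,-60],0],
    [[0,0,-70],0]
  ]
}}

```text
time: 13.47
tool_pos: [580.0, 284.0, 79.8]
tcp_rot: [-180.0, -0.0, -1.3]
ft_force: [-0.9, -0.7, -2.4]
finger_gap: 59.1
```

```bash
python3 - <<'E'
from h import *
s=snap('wrist','w12.png');q=r.sense();print(q['time'],q['tool_pos'],q['tcp_rot'],q['ft_force'],q['wrist_torque'],q['finger_gap'],s['xyz'])
E
```

```text
13.5167 [578.53748424 283.43500459  76.96172639] [ 1.79938407e+02  1.47708036e-01 -1.32759190e+00] [-1.6455226  -0.26690648 -5.36463932] [-0.07960085  0.10795306 -0.02117183] 59.53529759213632 [655.9869467  281.60981398 201.17603128]
```

View pics/w12.png

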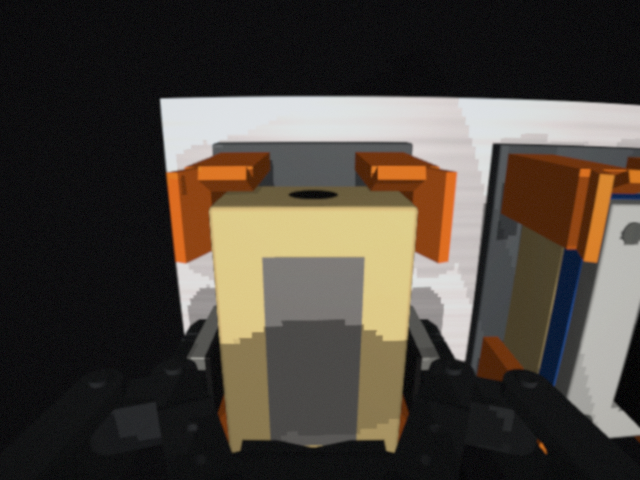

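Well centred: the walls are symmetric about u=312 on either side of the block. I lower it.

>>> {"name": "drive_tool", "arguments": {
  "moves": [
    [[0,0,-6],0],
    [[0,0,-12],0],
    [[0,0,-18],0],
    [[0,0,-24],0],
    [[0,0,-28],0],
    [[0,0,-32],0],
    [[0,0,-35],0],
    [[0,0,-36.5],0]
  ]
}}

```text
time: 14.18
tool_pos: [579.6, 283.9, 43.7]
tcp_rot: [180.0, 0.0, -1.3]
ft_force: [-7.4, -2.7, 10.8]
finger_gap: 59.5
```

```bash
python3 - <<'E'
from h import *
s=snap('wrist','w13.png');q=r.sense();print(q['time'],q['tool_pos'],q['tcp_rot'],q['ft_force'],q['wrist_torque'],q['finger_gap'],s['xyz'])
E
```

```text
14.2333 [579.65083125 283.95303731  43.76512859] [ 1.79990639e+02  1.00782126e-02 -1.32172967e+00] [-0.28531592 -0.12650514 -2.7809618 ] [-0.0109434  -0.02799684 -0.03186711] 59.277337098072415 [655.66979383 281.64039766 164.94910587]
```

View pics/w13.png

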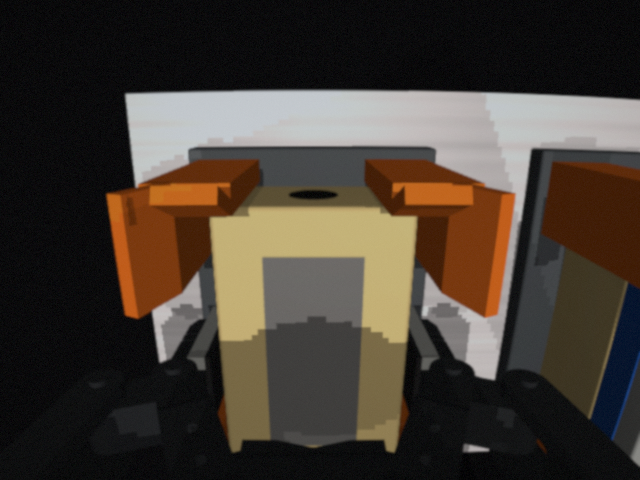

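>>> {"name": "drive_tool", "arguments": {
  "moves": [
    [[0,0,-0.7],0],
    [[0,0,-1.4],0],
    [[0,0,-2],0],
    [[0,0,-2.5],0],
    [[0,0,-2.5],0],
    [[0,0,-2.5],0],
    [[0,0,-2.5],0],
    [[0,0,-2.5],0]
  ]
}}

```text
time: 14.9
tool_pos: [579.9, 284.1, 43.6]
tcp_rot: [180.0, -0.0, -1.3]
ft_force: [-12.0, -4.0, 16.4]
finger_gap: 59.5
```

>>> {"name": "drive_tool", "arguments": {
  "moves": [
    [[0,0,0],0],
    [[0,0,0],0],
    [[0,0,0],0],
    [[0,0,0],0],
    [[0,0,2],0],
    [[0,0,4],0],
    [[0,0,30],0],
    [[0,0,60],0]
  ],
  "fingers": 76
}}

```text
time: 15.57
tool_pos: [577.3, 283.0, 98.4]
tcp_rot: [179.9, 0.3, -1.3]
ft_force: [-0.1, 0.3, 0.1]
finger_gap: 75.8
```

>>> {"name": "drive_tool", "arguments": {
  "moves": [
    [[0,0,30],0],
    [[0,0,65],0],
    [[0,0,100],0],
    [[10,0,120],0],
    [[20,0,120],0],
    [[20,0,120],0],
    [[20,0,120],0],
    [[20,0,120],0]
  ]
}}

```text
time: 16.23
tool_pos: [598.7, 283.7, 219.4]
tcp_rot: [179.9, 0.1, -1.3]
ft_force: [-0.3, -0.9, -0.1]
finger_gap: 75.9
```

```bash
python3 - <<'E'
from h import *
s=snap('wrist','w14.png');q=r.sense();print(q['time'],q['tool_pos'],q['tcp_rot'],q['ft_force'],q['wrist_torque'],q['finger_gap'],s['xyz'])
E
```

```text
16.2833 [598.52794286 283.71073521 219.23817265] [ 1.79941013e+02  1.61618414e-01 -1.31782517e+00] [ 0.20008147 -0.56036165 -0.80760613] [-0.01236625 -0.01729223 -0.03049329] 75.74694370929213 [675.03754301 281.46756735 340.52356279]
```

View pics/w14.png

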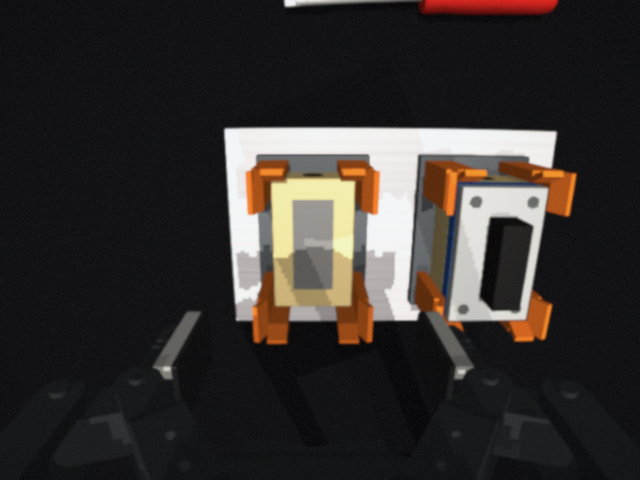

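The block is in the empty nest, top at (273-355, 178-306). I check its pose and measure the spacer and cover again from the top.

```bash
python3 - <<'E'
from h import *
s=load('w14.png');im=s['pixels']
h=cv2.cvtColor(im,cv2.COLOR_RGB2HSV)
m=((h[...,0]>18)&(h[...,0]<35)&(h[...,1]>50)&(h[...,2]>90)).astype(np.uint8);m[:150]=0;m[:,:262]=0;m[:,365:]=0;m[315:]=0
m=cv2.morphologyEx(m,cv2.MORPH_OPEN,np.ones((3,3)))
cn=max(cv2.findContours(m,cv2.RETR_EXTERNAL,cv2.CHAIN_APPROX_NONE)[0],key=len)
print(cv2.boundingRect(cn),cv2.approxPolyDP(cn,4,True).reshape(-1,2).tolist())
for z in (52,56):
  P=px2pt(s,[(272.5,179.5),(355.5,178.5),(352.5,306.5),(275,306)],z)
  print(z,P.round(1).tolist(),P.mean(0).round(1))
  for a,b in((0,1),(3,2),(3,0),(2,1)):
    d=P[b]-P[a];print(np.hypot(*d[:2]).round(1),np.degrees(np.arctan2(d[1],d[0])).round(1))
cv2.imwrite('pics/w14c.png',cv2.resize(im[140:350,220:400,::-1],None,fx=4,fy=2.8,interpolation=cv2.INTER_CUBIC))
E
```

```text
(270, 172, 86, 134) [[289, 172], [283, 182], [271, 183], [275, 304], [349, 305], [354, 182], [342, 181], [336, 172], [316, 177]]
52 [[631.4, 310.8, 52.0], [630.8, 251.9, 52.0], [530.6, 253.3, 52.0], [532.4, 314.0, 52.0]] [581.3 282.5  52. ]
58.9 -90.6
60.7 -91.7
99.0 -1.9
100.2 -0.8
56 [[632.0, 310.4, 56.0], [631.4, 252.3, 56.0], [532.6, 253.7, 56.0], [534.4, 313.5, 56.0]] [582.6 282.5  56. ]
58.0 -90.6
59.8 -91.7
97.6 -1.9
98.8 -0.8
```

View pics/w14c.png

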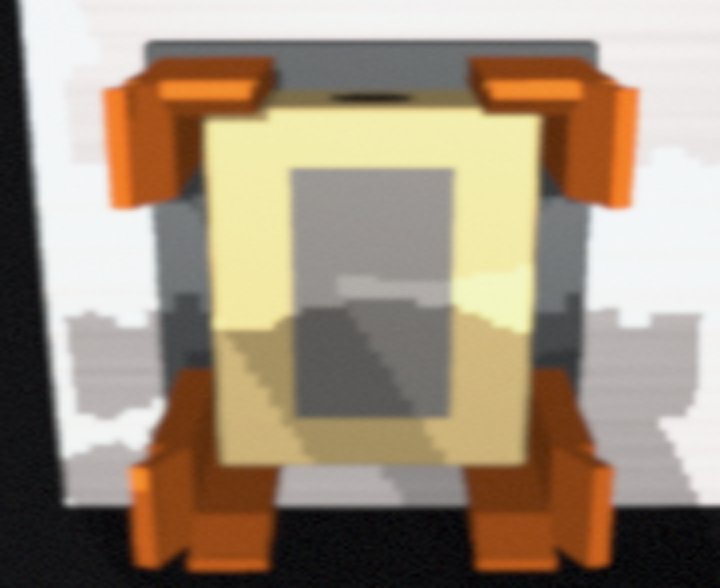

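>>> {"name": "drive_tool", "arguments": {
  "moves": [
    [[-8,-36,0],2],
    [[-16,-72,0],4],
    [[-24,-109,0],6],
    [[-32,-145,0],8],
    [[-40,-182,0],10],
    [[-48,-218,0],12],
    [[-56,-255,0],14],
    [[-64,-292,0],16]
  ],
  "fingers": 80
}}

```text
time: 16.95
tool_pos: [534.0, -9.3, 219.9]
tcp_rot: [-180.0, 0.1, 14.8]
ft_force: [0.2, -0.6, 0.4]
finger_gap: 79.9
```

>>> {"name": "drive_tool", "arguments": {
  "moves": [
    [[-8,-36,0],1],
    [[-16,-72,0],2],
    [[-24,-109,0],3],
    [[-32,-145,0],4],
    [[-38,-182,0],5],
    [[-42,-218,0],6],
    [[-42,-250,0],6.4],
    [[-42,-265,0],6.4]
  ]
}}

```text
time: 17.62
tool_pos: [492.2, -276.0, 219.9]
tcp_rot: [-180.0, 0.1, 21.0]
ft_force: [0.5, 0.4, -0.0]
finger_gap: 79.7
```

```bash
python3 - <<'E'
from h import *
s=snap('wrist','w15.png');q=r.sense();print(q['time'],q['tool_pos'],q['tcp_rot'],q['finger_gap'],s['xyz'])
im=s['pixels'];h=cv2.cvtColor(im,cv2.COLOR_RGB2HSV)
m=((h[...,0]>95)&(h[...,0]<125)&(h[...,1]>120)&(h[...,2]>60)).astype(np.uint8)
for cn in cv2.findContours(m,cv2.RETR_CCOMP,cv2.CHAIN_APPROX_NONE)[0]:
    if len(cn)<60: continue
    P=px2pt(s,cn.reshape(-1,2),12)[:,:2].astype(np.float32);print(cv2.boundingRect(cn),cv2.minAreaRect(P))
E
```

```text
17.6667 [ 492.25851638 -277.00815443  219.8901063 ] [1.79997457e+02 9.74653614e-02 2.08814840e+01] 80.10276283374424 [ 563.3416457  -249.04334783  341.11395783]
(464, 229, 65, 82) ((499.93603515625, -445.9330139160156), (72.7547378540039, 33.22590255737305), 3.2186567783355713)
(468, 231, 52, 73) ((501.4324951171875, -442.75262451171875), (65.5771484375, 22.108108520507812), 2.694489002227783)
(439, 205, 113, 125) ((500.0240783691406, -443.6038818359375), (103.88361358642578, 68.47405242919922), 2.9586455821990967)
(444, 208, 105, 119) ((500.46893310546875, -445.5955810546875), (99.59457397460938, 59.14775466918945), 2.9362287521362305)
(292, 169, 79, 120) ((481.19610595703125, -296.4959716796875), (103.8819808959961, 63.30366516113281), 21.123414993286133)
(314, 192, 34, 74) ((482.561279296875, -295.9593200683594), (63.51881790161133, 27.735509872436523), 21.066322326660156)
(294, 172, 74, 73) ((498.87176513671875, -289.16754150390625), (60.77167510986328, 59.84769821166992), 21.11663055419922)
(480, 0, 147, 113) ((682.052978515625, -403.8573913574219), (63.399662017822266, 107.5008544921875), 51.01969909667969)
(513, 13, 80, 68) ((681.2865600585938, -402.4609680175781), (27.146556854248047, 61.45954895019531), 51.09938430786133)
```

View pics/w15.png

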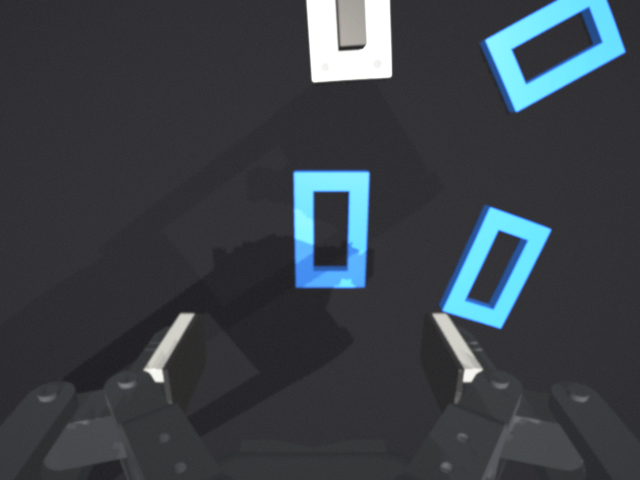

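The target spacer is at (331,229) in the wrist view, aligned with the jaws. The other two frames are at (496,267) and (554,50), both clear of the fingers.

>>> {"name": "drive_tool", "arguments": {
  "moves": [
    [[-6,-12,-30],0],
    [[-12,-23,-65],0],
    [[-12,-23,-100],0],
    [[-12,-23,-135],0],
    [[-12,-23,-165],0],
    [[-12,-23,-190],0],
    [[-12,-23,-200],0],
    [[-12,-23,-203],0]
  ],
  "fingers": 74
}}

```text
time: 18.33
tool_pos: [479.7, -293.6, 14.9]
tcp_rot: [-179.7, 0.2, 21.1]
ft_force: [-0.6, 0.8, -0.1]
finger_gap: 73.7
```

>>> {"name": "drive_tool", "arguments": {
  "moves": [
    [[0,0,-1],0],
    [[0,0,-2],0],
    [[0,0,-2],0],
    [[0,0,-2],0],
    [[0,0,-2],0],
    [[0,0,-2],0],
    [[0,0,-2],0],
    [[0,0,-2],0]
  ]
}}

```text
time: 19.0
tool_pos: [481.7, -296.1, 16.2]
tcp_rot: [180.0, -0.0, 21.1]
ft_force: [0.5, -0.4, -0.4]
finger_gap: 74.3
```

```bash
python3 - <<'E'
from h import *
s=snap('wrist','w16.png');q=r.sense();print(q['time'],q['tool_pos'],q['tcp_rot'],q['ft_force'],q['finger_gap'],s['xyz'])
E
```

```text
19.05 [ 481.67950163 -296.08606615   16.12822552] [ 1.79993674e+02 -6.73254529e-03  2.10764644e+01] [-0.99281074 -0.17069957  0.3584369 ] 74.46069352824424 [ 552.63488621 -269.01547888  137.55714438]
```

View pics/w16.png

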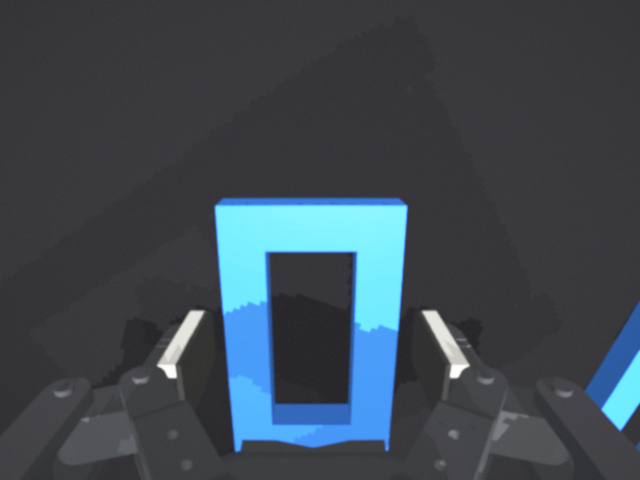

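>>> {"name": "drive_tool", "arguments": {
  "moves": [
    [[0,0,0],0],
    [[0,0,0],0],
    [[0,0,0],0],
    [[0,0,0],0],
    [[0,0,0],0],
    [[0,0,0],0],
    [[0,0,0],0],
    [[0,0,0],0]
  ],
  "fingers": 50,
  "squeeze": 30
}}

```text
time: 19.72
tool_pos: [482.5, -296.7, 17.2]
tcp_rot: [179.9, -0.1, 21.1]
ft_force: [-0.1, 1.4, 7.7]
finger_gap: 59.0
```

```bash
python3 - <<'E'
from h import *
s=snap('wrist','w17.png');q=r.sense();print(q['time'],q['tool_pos'],q['tcp_rot'],q['ft_force'],q['finger_gap'],s['xyz'])
im=(255*(s['pixels']/255.)**.6).astype(np.uint8);cv2.imwrite('pics/w17c.png',cv2.resize(im[180:460,160:460,::-1],None,fx=2.5,fy=2.1,interpolation=cv2.INTER_CUBIC))
tcp=np.array(q['tool_pos']);y=np.radians(q['tcp_rot'][2])
tx=np.array([np.cos(y),np.sin(y),0])
for a in (0,5,10,15): print(a,pt2px(s,tcp+tx*11-[0,0,a]).round(1))
E
```

```text
19.7667 [ 482.53749152 -296.70193729   17.23064007] [ 1.79903138e+02 -6.61427137e-02  2.10747919e+01] [-0.12003772  1.15127707  7.32871124] 59.39070282487868 [ 553.26646308 -269.44873091  138.63047704]
0 [[311.9 319.8]]
5 [[311.9 312.8]]
10 [[311.9 306.4]]
15 [[311.9 300.3]]
```

View pics/w17c.png

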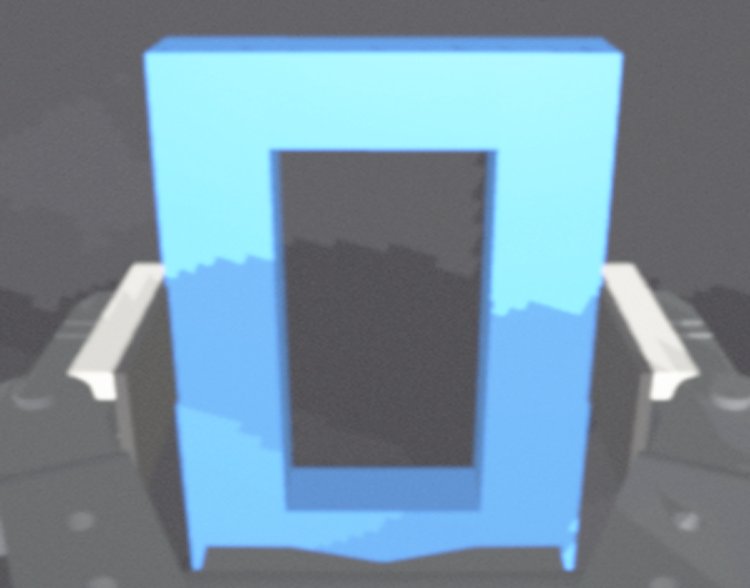

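>>> {"name": "drive_tool", "arguments": {
  "moves": [
    [[0,0,5],0],
    [[0,0,15],0],
    [[0,0,35],0],
    [[0,0,65],0],
    [[0,0,100],0],
    [[0,0,140],0],
    [[0,0,170],0],
    [[0,0,184],0]
  ]
}}

```text
time: 20.43
tool_pos: [483.3, -297.2, 206.4]
tcp_rot: [179.6, -0.2, 21.1]
ft_force: [0.2, 0.8, -0.8]
finger_gap: 59.1
```

>>> {"name": "drive_tool", "arguments": {
  "moves": [
    [[6,36,0],-2],
    [[12,72,0],-4],
    [[18,108,0],-6],
    [[24,144,0],-8],
    [[30,180,0],-10],
    [[36,216,0],-12],
    [[42,252,0],-14],
    [[48,288,0],-16]
  ]
}}

```text
time: 21.1
tool_pos: [529.4, -6.3, 200.6]
tcp_rot: [180.0, -0.0, 5.0]
ft_force: [0.4, 0.7, -0.0]
finger_gap: 58.9
```

```bash
python3 - <<'E'
from h import *
s=snap('wrist','w18.png');q=r.sense();print(q['time'],q['tool_pos'],q['tcp_rot'],q['ft_force'],q['finger_gap'],s['xyz'])
E
```

```text
21.15 [ 5.30024936e+02 -1.48739894e-01  2.00672974e+02] [-1.79776670e+02 -7.18913987e-02  4.99465415e+00] [-0.68376802  4.73638579 -1.18632957] 58.676000415582145 [ 6.05135608e+02 -1.26330777e-01  3.21957745e+02]
```

View pics/w18.png

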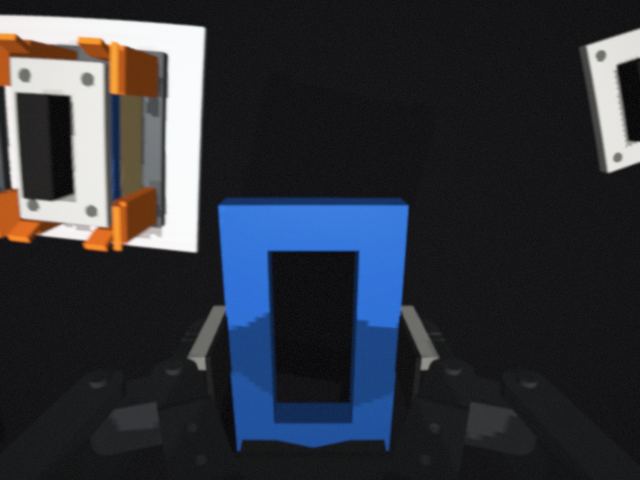

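>>> {"name": "drive_tool", "arguments": {
  "moves": [
    [[7,40,0],-1],
    [[14,80,0],-2],
    [[21,120,0],-3],
    [[28,160,0],-4],
    [[35,200,0],-5],
    [[42,240,0],-6],
    [[47,272,0],-6.4],
    [[50,292,0],-6.4]
  ]
}}

```text
time: 21.82
tool_pos: [579.2, 287.4, 200.2]
tcp_rot: [-180.0, 0.0, -1.2]
ft_force: [0.2, -0.8, -1.2]
finger_gap: 59.3
```

>>> {"name": "drive_tool", "arguments": {
  "moves": [
    [[0,0,0],0],
    [[0,0,-10],0],
    [[0,0,-30],0],
    [[0,0,-50],0],
    [[0,0,-70],0],
    [[0,0,-85],0],
    [[0,0,-95],0],
    [[0,0,-98],0]
  ]
}}

```text
time: 22.48
tool_pos: [578.2, 282.0, 99.1]
tcp_rot: [179.9, 0.2, -1.4]
ft_force: [0.2, -0.4, -0.7]
finger_gap: 59.6
```

```bash
python3 - <<'E'
from h import *
s=snap('wrist','w19.png');q=r.sense();print(q['time'],q['tool_pos'],q['tcp_rot'],q['ft_force'],q['finger_gap'],s['xyz'])
E
```

```text
22.5333 [578.59600195 282.39399809  99.91366041] [ 1.79917670e+02  1.70841969e-01 -1.37976065e+00] [-0.75407344  0.45556963 -0.53871021] 59.27163401510582 [654.73160848 279.74432547 220.14559951]
```

View pics/w19.png

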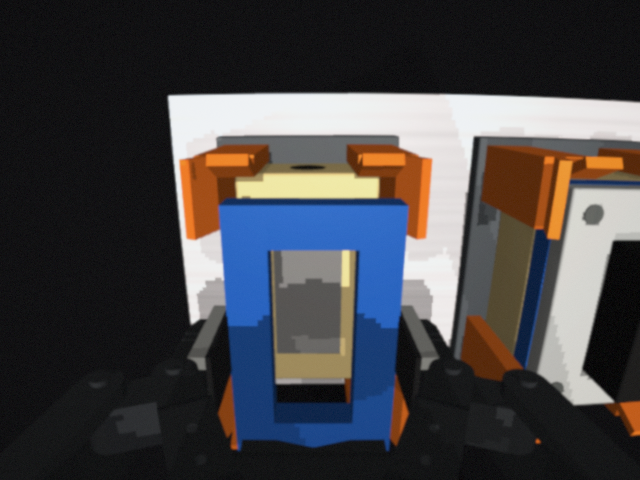

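>>> {"name": "drive_tool", "arguments": {
  "moves": [
    [[0,0.5,0],0],
    [[0,0.5,-4],0],
    [[0,0.5,-8],0],
    [[0,0.5,-13],0],
    [[0,0.5,-18],0],
    [[0,0.5,-23],0],
    [[0,0.5,-28],0],
    [[0,0.5,-31],0]
  ]
}}

```text
time: 23.2
tool_pos: [579.1, 284.3, 69.8]
tcp_rot: [180.0, 0.1, -1.3]
ft_force: [-1.3, -0.3, -1.9]
finger_gap: 59.3
```

```bash
python3 - <<'E'
from h import *
s=snap('wrist','w20.png');q=r.sense();print(q['time'],q['tool_pos'],q['tcp_rot'],q['ft_force'],q['finger_gap'],s['xyz'])
E
```

```text
23.25 [578.90001308 284.203346    69.34650755] [ 1.79959386e+02  9.94035248e-02 -1.31974794e+00] [-0.37933699 -0.48960134 -1.53904933] 58.970332251549685 [655.34928646 282.0384652  191.03850735]
```

View pics/w20.png

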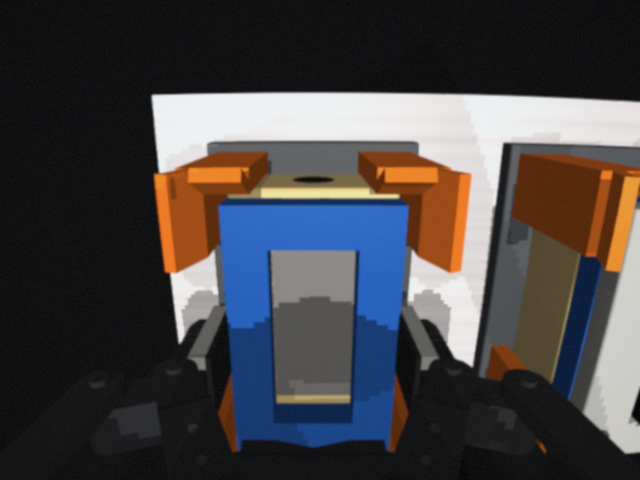

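Centred. I lower the last bit and release.

>>> {"name": "drive_tool", "arguments": {
  "moves": [
    [[0,0,-0.7],0],
    [[0,0,-1.4],0],
    [[0,0,-2],0],
    [[0,0,-2.5],0],
    [[0,0,-3],0],
    [[0,0,-3],0],
    [[0,0,-3],0],
    [[0,0,-3],0]
  ]
}}

```text
time: 23.92
tool_pos: [579.9, 284.6, 69.1]
tcp_rot: [-180.0, -0.0, -1.3]
ft_force: [-3.9, -0.4, 4.5]
finger_gap: 59.2
```

```bash
python3 - <<'E'
from h import *
s=snap('wrist','w21.png');q=r.sense();print(q['time'],q['tool_pos'],q['tcp_rot'],q['ft_force'],q['finger_gap'],s['xyz'])
E
```

```text
23.9667 [579.94033668 284.55981788  69.12563025] [-1.79988910e+02 -3.99540455e-02 -1.31771962e+00] [-2.87069421 -1.90077273  5.86605174] 59.17225344765968 [655.9180636  282.21528916 190.50544228]
```

View pics/w21.png

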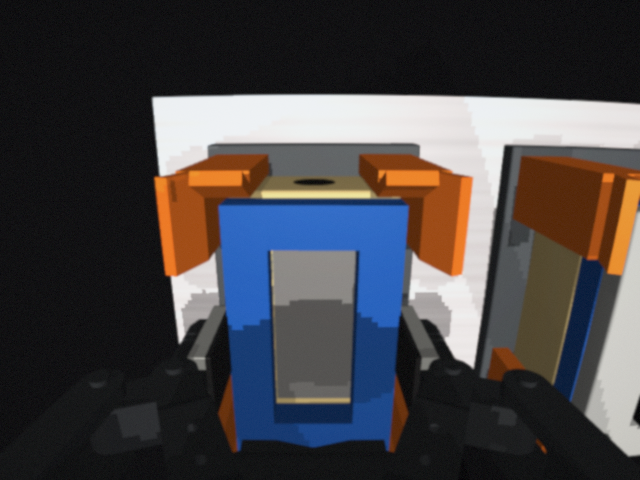

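>>> {"name": "drive_tool", "arguments": {
  "moves": [
    [[0,0,0],0],
    [[0,0,0],0],
    [[0,0,0],0],
    [[0,0,0.5],0],
    [[0,0,2],0],
    [[0,0,4],0],
    [[0,0,20],0],
    [[0,0,50],0]
  ],
  "fingers": 76
}}

```text
time: 24.63
tool_pos: [576.8, 283.3, 113.9]
tcp_rot: [179.8, 0.4, -1.3]
ft_force: [0.2, -0.1, -0.9]
finger_gap: 75.9
```

>>> {"name": "drive_tool", "arguments": {
  "moves": [
    [[0,0,30],0],
    [[0,0,65],0],
    [[10,0,90],0],
    [[20,0,95],0],
    [[20,0,95],0],
    [[20,0,95],0],
    [[20,0,95],0],
    [[20,0,95],0]
  ]
}}

```text
time: 25.3
tool_pos: [598.2, 284.2, 210.7]
tcp_rot: [179.9, 0.2, -1.3]
ft_force: [0.4, -0.2, -0.4]
finger_gap: 75.9
```

```bash
python3 - <<'E'
from h import *
s=snap('wrist','w22.png');q=r.sense();print(q['time'],q['tool_pos'],q['tcp_rot'],q['ft_force'],q['finger_gap'],s['xyz'])
im=s['pixels'];h=cv2.cvtColor(im,cv2.COLOR_RGB2HSV)
m=((h[...,0]>95)&(h[...,0]<125)&(h[...,1]>120)&(h[...,2]>40)).astype(np.uint8);m[:,400:]=0
for cn in cv2.findContours(m,cv2.RETR_CCOMP,cv2.CHAIN_APPROX_NONE)[0]:
    if len(cn)<60: continue
    P=px2pt(s,cn.reshape(-1,2),64)[:,:2].astype(np.float32);print(cv2.boundingRect(cn),cv2.minAreaRect(P))
cv2.imwrite('pics/w22c.png',cv2.resize(im[130:360,190:420,::-1],None,fx=3,fy=2.6,interpolation=cv2.INTER_CUBIC))
E
```

```text
25.35 [598.35772182 284.19372237 210.90767453] [179.92989117   0.18129585  -1.30760263] [-0.29371627 -0.35429602 -0.500191  ] 75.88980110946437 [674.72569692 281.97240566 331.75025602]
(267, 185, 92, 137) ((579.4563598632812, 283.9221496582031), (61.17949676513672, 100.5262222290039), 88.72844696044922)
(290, 207, 46, 92) ((581.3499755859375, 284.0554504394531), (31.484901428222656, 67.04411315917969), 88.5687255859375)
```

View pics/w22c.png

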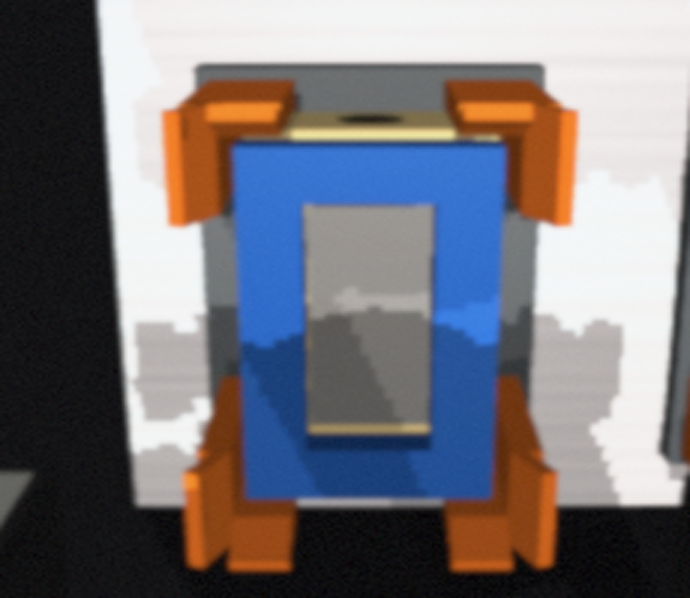

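Spacer measured at (579.5, 283.9), 61 x 100.5 mm, yaw -1.3°: seated and released. Next is the cover.

>>> {"name": "drive_tool", "arguments": {
  "moves": [
    [[4,-38,0],3],
    [[8,-76,0],6],
    [[12,-114,0],8],
    [[16,-152,0],10],
    [[20,-190,0],12],
    [[24,-228,0],14],
    [[28,-266,0],16],
    [[32,-304,0],18]
  ],
  "fingers": 50
}}

```text
time: 26.02
tool_pos: [630.8, -21.1, 211.9]
tcp_rot: [-180.0, 0.1, 16.8]
ft_force: [0.2, 0.2, 0.2]
finger_gap: 49.9
```

>>> {"name": "drive_tool", "arguments": {
  "moves": [
    [[3,-38,0],2],
    [[6,-76,0],4],
    [[9,-114,0],6],
    [[12,-152,0],7],
    [[15,-185,0],8],
    [[18,-207,0],8.5],
    [[18,-215,0],8.5],
    [[18,-215,0],8.5]
  ]
}}

```text
time: 26.68
tool_pos: [648.7, -236.4, 211.6]
tcp_rot: [-179.9, 0.1, 25.0]
ft_force: [0.1, 0.0, -0.1]
finger_gap: 50.0
```

```bash
python3 - <<'E'
from h import *
s=snap('wrist','w23.png');q=r.sense();print(q['time'],q['tool_pos'],q['tcp_rot'],q['finger_gap'],s['xyz'])
im=s['pixels']
m=(im.min(2)>150).astype(np.uint8)
for cn in cv2.findContours(m,cv2.RETR_CCOMP,cv2.CHAIN_APPROX_NONE)[0]:
    if len(cn)<100: continue
    P=px2pt(s,cn.reshape(-1,2),10)[:,:2].astype(np.float32);print(cv2.boundingRect(cn),cv2.minAreaRect(P))
E
```

```text
26.7333 [ 649.01474646 -234.62882453  211.8234822 ] [-1.79902830e+02  5.61464257e-02  2.50890747e+01] 49.78323965960692 [ 717.80076766 -204.46262887  332.81105856]
(386, 303, 36, 64) ((582.9539794921875, -358.9846496582031), (69.71534729003906, 19.120195388793945), 42.90694808959961)
(205, 303, 35, 64) ((512.0716552734375, -208.52291870117188), (69.47663116455078, 19.05084991455078), 7.789881229400635)
(445, 219, 84, 69) ((681.5558471679688, -389.5411071777344), (34.96324920654297, 75.2625961303711), 51.685394287109375)
(282, 158, 79, 122) ((644.9508056640625, -245.48086547851562), (102.04175567626953, 62.295257568359375), 25.069454193115234)
(309, 186, 25, 80) ((640.8504028320312, -247.75262451171875), (67.1116714477539, 20.259613037109375), 25.105621337890625)
(144, 0, 62, 13) ((746.3642578125, -79.6132583618164), (8.354703903198242, 45.268211364746094), 22.89276695251465)
```

View pics/w23.png

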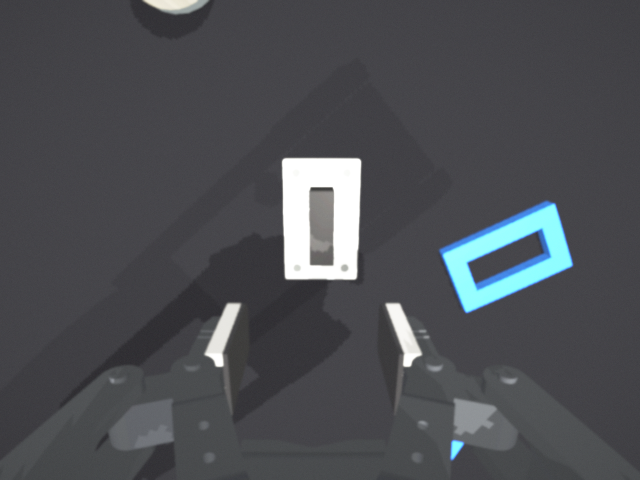

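The cover is at (321,219), aligned with the jaws and bar up. The spacer look-alike beside it, at (507,258), is clear of the fingers.

>>> {"name": "drive_tool", "arguments": {
  "moves": [
    [[-5.2,-10.7,-20],0],
    [[-5.2,-10.7,-50],0],
    [[-5.2,-10.7,-85],0],
    [[-5.2,-10.7,-120],0],
    [[-5.2,-10.7,-150],0],
    [[-5.2,-10.7,-168],0],
    [[-5.2,-10.7,-177],0],
    [[-5.2,-10.7,-177],0]
  ]
}}

```text
time: 27.4
tool_pos: [642.7, -242.4, 32.8]
tcp_rot: [-179.7, 0.2, 25.3]
ft_force: [-0.8, -0.3, 0.6]
finger_gap: 50.2
```

>>> {"name": "drive_tool", "arguments": {
  "moves": [
    [[0,0,0],0],
    [[0,0,0],0],
    [[0,0,0],0],
    [[0,0,0],0],
    [[0,0,0],0],
    [[0,0,0],0],
    [[0,0,0],0],
    [[0,0,0],0]
  ],
  "fingers": 10,
  "squeeze": 40
}}

```text
time: 28.07
tool_pos: [646.3, -245.8, 38.9]
tcp_rot: [179.8, -0.2, 25.2]
ft_force: [0.3, 1.2, 5.3]
finger_gap: 19.4
```

```bash
python3 - <<'E'
from h import *
s=snap('wrist','w24.png');q=r.sense();print(q['time'],q['tool_pos'],q['tcp_rot'],q['ft_force'],q['finger_gap'],s['xyz'])
E
```

```text
28.1167 [ 646.26421574 -245.77513271   38.90864659] [ 1.79828211e+02 -1.77646972e-01  2.51779133e+01] [-1.07835341  2.38158422  6.94008628] 19.089798024203322 [ 714.5434608  -213.45247147  160.47317357]
```

View pics/w24.png

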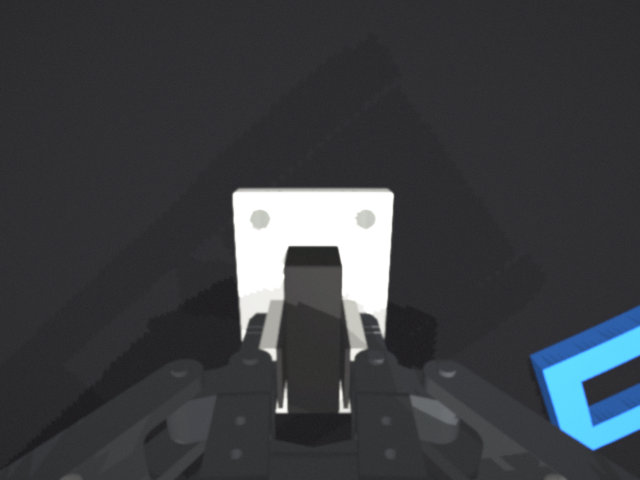

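```bash
python3 - <<'E'
from h import *
s=load('w24.png')
im=s['pixels'];g=im.min(2)
for u in (280,313,345): print(u,[int(g[v,u]) for v in range(182,200)])
tcp=np.array([646.26,-245.78,0]);y=np.radians(25.18);tx=np.array([np.cos(y),np.sin(y),0]);ty=np.array([np.sin(y),-np.cos(y),0])
P=px2pt(s,[(233.5,195),(393,195)],10);print([((p-tcp)@tx).round(1) for p in P],[((p-tcp)@ty).round(1) for p in P])
# bar top ends z=34
P=px2pt(s,[(285,266),(341.5,266),(276,413),(350,413)],34);print([((p-tcp)@tx).round(1) for p in P],[((p-tcp)@ty).round(1) for p in P])
E
```

```text
280 [45, 45, 44, 44, 50, 79, 126, 163, 179, 200, 239, 254, 255, 255, 255, 255, 255, 255]
313 [44, 43, 44, 44, 51, 79, 126, 159, 179, 209, 243, 254, 255, 255, 255, 255, 255, 255]
345 [43, 42, 43, 44, 52, 81, 126, 164, 182, 205, 241, 254, 255, 255, 255, 255, 255, 255]
[np.float64(47.5), np.float64(47.5)] [np.float64(-29.3), np.float64(30.4)]
[np.float64(28.2), np.float64(28.2), np.float64(-31.5), np.float64(-31.6)] [np.float64(-8.9), np.float64(9.8), np.float64(-13.7), np.float64(14.5)]
```

>>> {"name": "drive_tool", "arguments": {
  "moves": [
    [[0,0,5],0],
    [[0,0,15],0],
    [[0,0,40],0],
    [[0,0,75],0],
    [[0,0,110],0],
    [[0,0,145],0],
    [[0,0,170],0],
    [[0,0,180],0]
  ]
}}

```text
time: 28.78
tool_pos: [646.3, -246.2, 223.0]
tcp_rot: [179.6, -0.3, 25.2]
ft_force: [1.0, -0.1, -1.3]
finger_gap: 19.0
```

>>> {"name": "drive_tool", "arguments": {
  "moves": [
    [[-4,34,0],-2],
    [[-8,68,0],-4],
    [[-12,102,0],-6],
    [[-16,136,0],-8],
    [[-20,170,0],-10],
    [[-24,204,0],-12],
    [[-28,238,0],-14],
    [[-32,272,0],-16]
  ]
}}

```text
time: 29.45
tool_pos: [611.3, 28.3, 214.8]
tcp_rot: [-180.0, 0.1, 9.1]
ft_force: [1.3, 0.3, -3.1]
finger_gap: 19.3
```

```bash
python3 - <<'E'
from h import *
s=snap('wrist','w25.png');q=r.sense();print(q['time'],q['tool_pos'],q['tcp_rot'],q['ft_force'],q['finger_gap'],s['xyz'])
E
```

```text
29.5 [610.51642335  34.72053713 214.86717661] [-1.79743860e+02  1.03325120e-01  9.11892695e+00] [-0.33394019  5.31835024 -2.79822191] 19.076784937917793 [686.59798812  39.81509294 336.00676947]
```

View pics/w25.png

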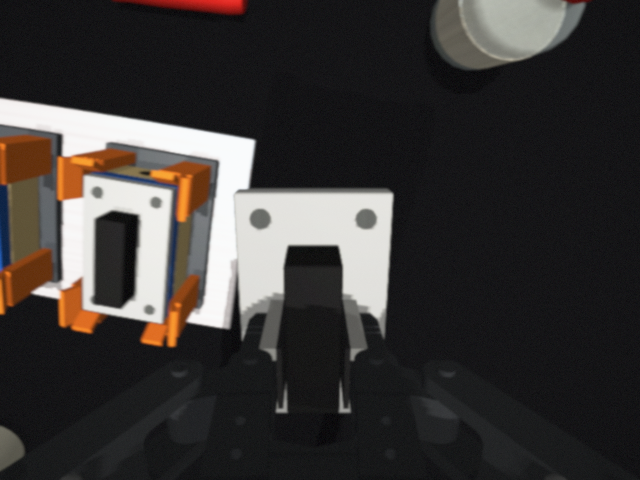

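>>> {"name": "drive_tool", "arguments": {
  "moves": [
    [[-4,34,0],-2],
    [[-8,68,0],-4],
    [[-12,102,0],-6],
    [[-16,136,0],-8],
    [[-20,170,0],-9],
    [[-24,204,0],-10],
    [[-28,238,0],-10.5],
    [[-31,257.5,0],-10.5]
  ]
}}

```text
time: 30.17
tool_pos: [580.0, 287.3, 214.8]
tcp_rot: [-180.0, 0.1, -1.2]
ft_force: [0.3, 0.4, -1.7]
finger_gap: 18.8
```

>>> {"name": "drive_tool", "arguments": {
  "moves": [
    [[0,0,0],0],
    [[0,0,-15],0],
    [[0,0,-35],0],
    [[0,0,-55],0],
    [[0,0,-70],0],
    [[0,0,-80],0],
    [[0,0,-80],0],
    [[0,0,-80],0]
  ]
}}

```text
time: 30.83
tool_pos: [581.1, 283.6, 135.3]
tcp_rot: [180.0, 0.1, -1.3]
ft_force: [0.3, -0.3, -2.4]
finger_gap: 19.3
```

```bash
python3 - <<'E'
from h import *
s=snap('wrist','w26.png');q=r.sense();print(q['time'],q['tool_pos'],q['tcp_rot'],q['ft_force'],q['finger_gap'],s['xyz'])
E
```

```text
30.8833 [581.79927053 283.97462518 136.56219552] [-1.79995466e+02 -1.97051513e-02 -1.33637114e+00] [ 0.1867328   0.28477865 -2.18277064] 18.799267069146687 [657.31479579 281.30611127 256.43256365]
```

View pics/w26.png

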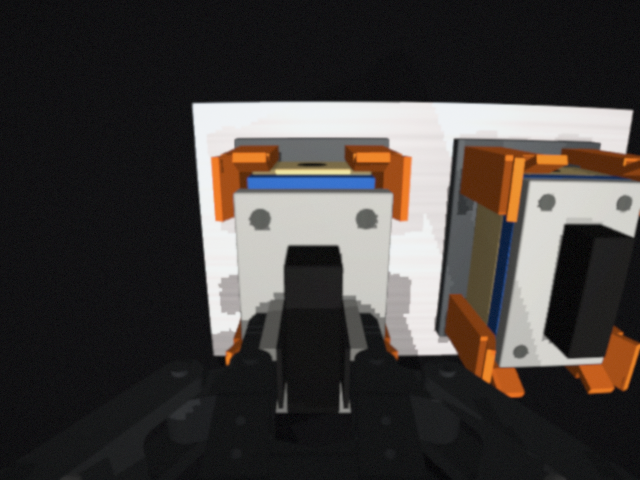

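Cover centred over the spacer and walls. I lower it.

>>> {"name": "drive_tool", "arguments": {
  "moves": [
    [[0,0.4,-5],0],
    [[0,0.4,-10],0],
    [[0,0.4,-15],0],
    [[0,0.4,-20],0],
    [[0,0.4,-24],0],
    [[0,0.4,-28],0],
    [[0,0.4,-31],0],
    [[0,0.4,-32],0]
  ]
}}

```text
time: 31.55
tool_pos: [581.1, 284.5, 103.1]
tcp_rot: [180.0, 0.1, -1.3]
ft_force: [-0.6, 0.7, -1.7]
finger_gap: 19.3
```

>>> {"name": "drive_tool", "arguments": {
  "moves": [
    [[0,0,-0.5],0],
    [[0,0,-1],0],
    [[0,0,-1.5],0],
    [[0,0,-2],0],
    [[0,0,-2.5],0],
    [[0,0,-2.5],0],
    [[0,0,-2.5],0],
    [[0,0,-2.5],0]
  ]
}}

```text
time: 32.22
tool_pos: [581.6, 284.8, 102.9]
tcp_rot: [-180.0, -0.0, -1.3]
ft_force: [-5.0, -2.4, 6.9]
finger_gap: 19.0
```

```bash
python3 - <<'E'
from h import *
s=snap('wrist','w27.png');q=r.sense();print(q['time'],q['tool_pos'],q['tcp_rot'],q['ft_force'],q['finger_gap'],s['xyz'])
E
```

```text
32.2667 [581.6359367  284.77202863 102.91046633] [-1.79986034e+02 -3.62217674e-02 -1.31705432e+00] [-4.69396811 -1.6509936   6.95022663] 19.044574187542715 [657.61546293 282.43155647 224.26724547]
```

View pics/w27.png

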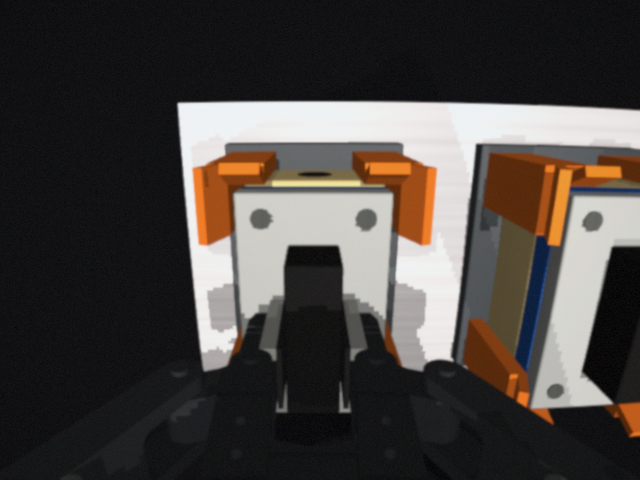

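Contact came at the predicted height (102.9 mm). I release and check.

>>> {"name": "drive_tool", "arguments": {
  "moves": [
    [[0,0,0],0],
    [[0,0,0],0],
    [[0,0,0],0],
    [[0,0,1],0],
    [[0,0,3],0],
    [[0,0,10],0],
    [[0,0,30],0],
    [[0,0,60],0]
  ],
  "fingers": 50
}}

```text
time: 32.93
tool_pos: [579.4, 283.8, 158.9]
tcp_rot: [179.9, 0.3, -1.3]
ft_force: [1.3, 0.3, 0.2]
finger_gap: 50.2
```

>>> {"name": "drive_tool", "arguments": {
  "moves": [
    [[0,0,30],0],
    [[10,0,60],0],
    [[20,0,75],0],
    [[20,0,75],0],
    [[20,0,75],0],
    [[20,0,75],0],
    [[20,0,75],0],
    [[20,0,75],0]
  ]
}}

```text
time: 33.6
tool_pos: [600.4, 284.4, 234.6]
tcp_rot: [179.9, 0.2, -1.3]
ft_force: [0.2, 0.5, -0.4]
finger_gap: 50.2
```

```bash
python3 - <<'E'
from h import *
s=snap('wrist','w28.png');q=r.sense();print(q['time'],q['tool_pos'],q['tcp_rot'],q['ft_force'],q['finger_gap'],s['xyz'])
P=s['pixels'];m=(P.min(2)>105).astype(np.uint8)
cv2.imwrite('pics/w28c.png',cv2.resize(P[130:370,170:430,::-1],None,fx=3,fy=2.5,interpolation=cv2.INTER_CUBIC))
t=snap('scene','s28.png')
cv2.imwrite('pics/s28c.png',cv2.resize(t['pixels'][130:370,300:520,::-1],None,fx=3,fy=2.4,interpolation=cv2.INTER_CUBIC))
E
```

```text
33.65 [600.51326387 284.45577194 234.83474605] [ 1.79940128e+02  1.44303271e-01 -1.31194427e+00] [ 0.20481114 -0.03996972 -0.28559221] 49.948689571615816 [676.76345292 282.22977037 355.62854582]
```

View pics/w28c.png

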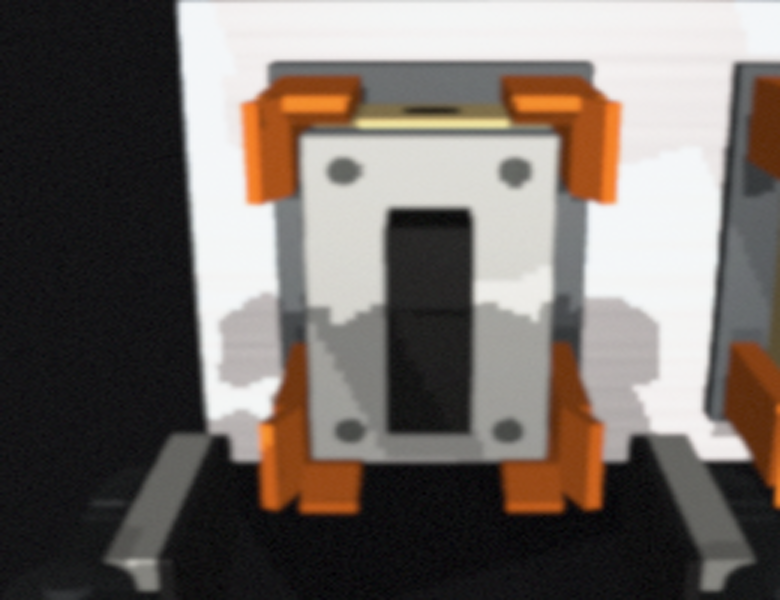

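View pics/s28c.png

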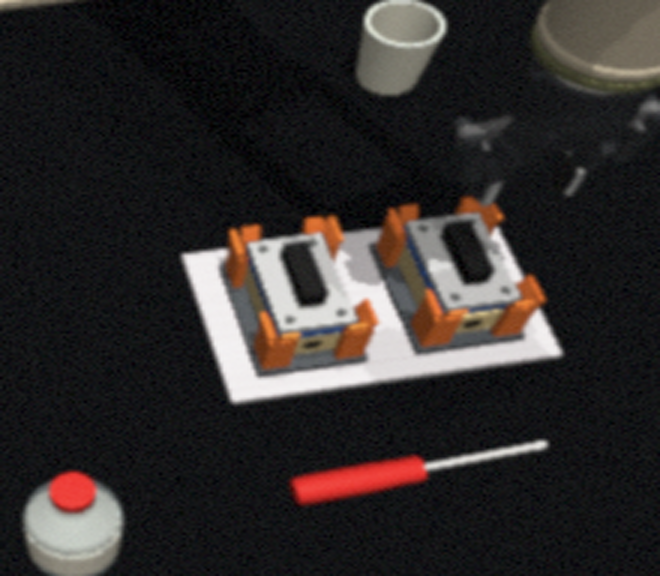

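```bash
python3 - <<'E'
from h import *
s=load('w28.png')
P=px2pt(s,[(170+x/3,130+y/2.5) for x,y in((300,135),(560,133),(549,461),(310,462))],74)
print(P.round(1).tolist(),P.mean(0).round(1),np.degrees(np.arctan2(*(P[1]-P[2])[[1,0]])))
b=px2pt(s,[(170+x/3,130+y/2.5) for x,y in((360,127),(510,126))],52);print('block +x edge',b.round(1))
r.hand_in();q=r.sense();print(q['time'])
E
```

```text
[[630.9, 312.6, 74.0], [630.1, 252.5, 74.0], [528.9, 254.2, 74.0], [529.9, 315.5, 74.0]] [580.  283.7  74. ] -0.969090910051744
block +x edge [[629.4 300.   52. ]
 [628.9 262.6  52. ]]
the job is handed in; nothing more can be done
the job is handed in; nothing more can be done
```

The second cell is built in the empty nest (the one farther to the robot's left), and the job is handed in at about 34 s of the 72 s allowed. `hand_in()` gives no verdict, so the results below are my own checks.

- **Block:** I gripped it lightly near the top and pivoted it down about its lower edge while the fingers kept hold, then re-gripped it at the middle and seated it. While pressing it flat on the bench the wrist force briefly reached about 48 N; I backed off at once.
- **Spacer:** I took the blue frame farthest to the robot's left. It seated at the height I expected and was released.
- **Cover:** I placed it by its grip bar. It also made contact at the expected height and was released.

| Part | Measured centre (mm) | Yaw |
|---|---|---|
| Nest | (580, 284) | −1.3° |
| Block | (581.3, 282.5) | −0.8° to −1.9° |
| Spacer | (579.5, 283.9) | −1.3° |
| Cover | (580.0, 283.7) | about −1.0° |

All three are within the 6 mm limit. The block reading is 2 mm off the nest centre, about the calibration error, and a later sighting of its end edge put it nearer the centre.

The last pictures show both cells level. The finished cell, bottle, beaker and screwdriver look unmoved, though I checked those only by eye. No check failed.

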